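# Close the laundry-room supply canisters with their piled-up lids

## Task

The supply canisters on the laundry-room counter have been refilled and their wooden lids are still in a pile. Take the pile apart and put each lid on the canister it fits, so that it lies level with its plug right down in the mouth. Leave the canisters, the steel mug and the scrubbing brush standing where they are.

Things in the scene. Friction and masses are not known exactly. Their poses are not given: they have to be found in the camera images.
- lid_small: Small round wooden lid, top of the pile: board 64 mm across, 10 mm thick; centred round knob 20 mm across, 13 mm high; beneath, a hollow tapered round plug 14 mm deep, 48 mm across at the board, 38 mm below. Origin: centre of the plug's underside, z up: board from z = 14 to 24 mm, grip up to 37 mm. 40 g. For the small round canister.
- lid_square: Square wooden lid, second in the pile: board 80 x 80 mm (along x, y), 10 mm thick; centred round knob 20 mm across, 13 mm high; hollow tapered square plug 14 mm deep, 62 mm wide at the board, 52 mm below. Origin: centre of the plug's underside, z up: board from z = 14 to 24 mm, grip up to 37 mm. 70 g. For the square canister, in any quarter turn.
- lid_large: Large round wooden lid, third in the pile: board 104 mm across, 10 mm thick; centred round knob 20 mm across, 13 mm high; hollow tapered round plug 14 mm deep, 88 mm across at the board, 78 mm below. Origin: centre of the plug's underside, z up: board from z = 14 to 24 mm, grip up to 37 mm. 90 g. For the large round canister. In the pile the lids' origins are 24 mm apart in height.
- lid_oblong: Oblong wooden lid, bottom of the pile, on the counter: board 152 (x) x 106 (y) mm, 10 mm thick; centred bar grip 44 mm along x, 18 mm wide in y, 13 mm high; hollow tapered plug 14 mm deep, 134 x 88 mm at the board, 124 x 78 below. Origin: centre of the plug's underside, z up: board from z = 14 to 24 mm, grip up to 37 mm. 140 g. For the oblong canister, either way round.
- can_small: Small round white canister, open, upright on the counter, brass tokens inside: 60 mm across outside, mouth 54 mm, 70 mm high. Origin: centre of its underside, z up. With its lid seated the lid's origin is 56 mm above the canister's origin.
- can_square: Square white canister, open, clothes pegs inside: 76 x 76 mm outside (sides along its x and y), mouth 68 x 68 mm, 85 mm high. Origin: centre of its underside, z up. With its lid seated the lid's origin is 71 mm above the canister's origin.
- can_large: Large round white canister, open, grey dryer balls inside: 100 mm across outside, mouth 94 mm, 95 mm high. Origin: centre of its underside, z up. With its lid seated the lid's origin is 81 mm above the canister's origin.
- can_oblong: Oblong white canister, open, white washing tablets inside: 148 mm along its x, 102 mm along its y outside, mouth 140 x 94 mm, 75 mm high. Origin: centre of its underside, z up. With its lid seated the lid's origin is 61 mm above the canister's origin.
- jug: Steel measuring mug, not to be moved: 72 mm across, 75 mm high, loop handle at its +y side. Origin: centre of its underside, z up. It stands among the canisters.
- brush: Scrubbing brush lying bristles down, not to be moved: 120 mm along its x, 48 mm wide, 38 mm high. Origin: centre of its underside, z up. It lies among the canisters.
Not all that is in view belongs to the job. Leave any yellow look-alike of the lid_oblong alone.

How it is judged:
At the end, for the whole second after the job is handed in: Each of the four lids sits on its own canister: centred within 8 mm, its plug down in the mouth (height within 3 mm above and 4 mm below the seated height), level and the canister upright within 0.06 rad, lids and canisters at rest; mug and brush upright as they were (horizontal distance between lid_small and can_small below 0.008 m and z of lid_small in the frame of can_small between 0.052 and 0.059 m and angle between each of lid_small, can_small, lid_square, can_square, lid_large, can_large, lid_oblong, can_oblong, jug, brush's own z axis and vertical below 0.06 rad and linear speed of each of lid_small, can_small, lid_square, can_square, lid_large, can_large, lid_oblong, can_oblong below 0.02 m/s and horizontal distance between lid_square and can_square below 0.008 m and z of lid_square in the frame of can_square between 0.067 and 0.074 m and horizontal distance between lid_large and can_large below 0.008 m and z of lid_large in the frame of can_large between 0.077 and 0.084 m and horizontal distance between lid_oblong and can_oblong below 0.008 m and z of lid_oblong in the frame of can_oblong between 0.057 and 0.064 m); the robot touches nothing.
It fails at once if a canister is knocked over or pushed more than 40 mm (distance of any of can_small, can_square, can_large, can_oblong from where it was at the start of the episode above 0.04 m or angle between any of can_small, can_square, can_large, can_oblong's own z axis and vertical above 0.35 rad).
It fails at once if the steel mug or the scrubbing brush is knocked over or pushed more than 40 mm (distance of any of jug, brush from where it was at the start of the episode above 0.04 m or angle between any of jug, brush's own z axis and vertical above 0.35 rad).
It also fails if it takes over 115 s, if anything falls off the work surface, if the arm or the gripper's body presses on something with over 40 N, if the wrist force passes 120 N, or if a joint passes its speed limit or range.

## Robot

A 7-joint arm with a two-finger parallel gripper is mounted at the origin on the work surface. World frame = base frame: x ahead of the robot, y to its left, z up, the work surface at z = 0. Lengths are in m, angles in rad, forces in N, time in s.
With the tool pointing down it reaches from about 0.425 to 0.925 m from the base axis. Payload 6.8 kg.
Tool frame: the origin (TCP) lies midway between the tips of the shut fingers; the grasp point (between the pads) lies 19 mm behind it; z points along the fingers, y is the direction in which the jaws open and shut (so a half turn about z gives the same grasp; the last joint's range is limited). The gripper opens to 85 mm and grips with 20 to 120 N. Pads are 22 mm wide; open, the fingers measure 114 mm over their backs; the gripper's body (76 mm by 85 mm) begins 54 mm behind the grasp point. The pads swing forward as they close: fully open they stand 13 mm farther back than shut.
Start: joints at [-1.294, 0.477, 0.022, 1.555, -0.011, 1.109, -0.083], TCP at [0.253, 0.626, 0.231] pointing down, gripper open.
Joint ranges: [-2.96, 2.96], [-0.34, 2.1], [-1.41, 1.46], [0.24, 2.44], [-1.37, 4.51], [0.17, 1.92], [-2.96, 2.96]. Speed limits (rad/s): [2.39, 2.39, 3.14, 3.14, 3.14, 3.14, 3.14].

## Interface

Orientations are given as a unit quaternion [w, x, y, z].
In Python, from station import status, eyes, workorder gives the robot as it stands. The module is installed in compiled form; this text tells all that it offers.
- The arm moves only by the shell command python3 -m jog 'ROWS' [FORCE]. ROWS is text: rows parted by semicolons, each of 7 numbers parted by spaces: the shift along the tool's x, y, z in m, then the turn, a rotation vector about the tool's x, y, z in degrees, then the finger opening in m, from 0 to 0.0854. In form: dx dy dz rx ry rz jaw; .... A call has 1 to 5 rows; each row is the pose to reach, as a shift and turn from the pose commanded when the call began, along the tool's axes at that moment; what a row does not reach only later rows make up. A row lasts 1/10 s, in which the tool goes at most 50 mm and 8.59 degrees, less where a joint would pass 70% of its speed; a pose out of reach is approached as far as the arm can. A call with a gripper value outside its range is refused whole. The fingers move at their own pace and stop on an object; FORCE is the grip in N (left out, the last holds). Time passes only in rows, so rows that repeat a pose let the fingers close. It gives the time, the measured TCP pose, the force and the opening at its end, in the units of the state.
- status.get_obs(): the state, without advancing time (a new reading comes with each control period).
- eyes.read_camera(name): name is "side" or "top" or "wrist"; returns a dict with "image" (480x640x3 uint8, red, green, blue), "intrinsics" (3x3 intrinsics, pixels), "position" and "orientation" of the camera in the world. Camera axes: x right, y up, looking along -z (the intrinsics and any distortion apply to the point x, -y, -z); pixel columns grow to the right and rows downward; lengths in m; the calibration is good to about 2 mm. A picture is of the moment at which its call begins. There is no depth.
- workorder.hand_in(): hands the job in, once; it reports no verdict.
The state is a dict: "t": time; "q": joint angles; "joint_vel": joint speeds; "joint_torque": joint torques, N m; "eef_pos": TCP position; "tool_rot": TCP orientation; "contact_force": force on the tool from outside, world axes, zero at the start; "torque": the same for the moment, N m; "gripper_width": opening from 0.0 (shut) to 1.0 (fully open).
Only numpy, scipy, OpenCV 4.12 (cv2) and the standard library are available. Lean on these libraries where they do the work, as an engineer would, in place of code of your own. Each camera call takes 0.05 s, during which the arm holds its last target.

## Working session

There is one attempt and no reset: what is moved stays moved. The work goes in short steps, Python scripts to look and compute and a shell command to move; the robot and the scene stay as the last step left them, time stands still between calls to the robot, and variables do not carry over. Pictures are saved under pics/ and viewed, and the job is handed in when it is done.

```bash
mkdir -p pics
python3 - <<'E'
from station import status, eyes
import cv2
o=status.get_obs()
for k,v in o.items(): print(k,v)
for n in ["side","top","wrist"]:
    c=eyes.read_camera(n); cv2.imwrite(f"pics/{n}0.png",c["image"][:,:,::-1]); print(n,c["intrinsics"],c["position"],c["orientation"],[k for k in c])
E
```

```text
t 0.0
q [-1.29410249  0.47777682  0.02235642  1.55649679 -0.01148523  1.10929395
 -0.08311985]
joint_vel [-1.18508412e-06  1.86831101e-04 -2.93916010e-04 -1.65225336e-03
 -1.03138108e-03  9.21180244e-04  1.27610556e-03]
joint_torque [ 1.87132387e-04 -5.96462417e+01  1.60759930e+00 -2.81197375e+01
  1.24140125e-02  9.21385858e-03  1.19085780e-05]
eef_pos [0.25317272 0.62506102 0.23032252]
tool_rot [-9.83286561e-05  1.91215461e-01  9.81547653e-01 -9.17986348e-04]
contact_force [0.67168284 0.90706019 0.87454075]
torque [-0.03726512 -0.00300201  0.02090621]
gripper_width 1.0014038714164342
side [[478.12568066   0.         321.13905407]
 [  0.         478.12568066 233.26705262]
 [  0.           0.           1.        ]] [ 0.02637994 -0.62897959  0.79401081] [ 0.86487495  0.37472422 -0.12260592 -0.31071026] ['image', 'intrinsics', 'position', 'orientation']
top [[469.00210312   0.         320.12994781]
 [  0.         469.00210312 239.99504367]
 [  0.           0.           1.        ]] [ 0.24834713 -0.01678215  1.30788114] [-0.68941316 -0.07207793  0.07393431  0.7169714 ] ['image', 'intrinsics', 'position', 'orientation']
wrist [[422.95067866   0.         321.46130923]
 [  0.         422.95067866 240.10356414]
 [  0.           0.           1.        ]] [0.18409936 0.65194183 0.37316348] [ 0.82029184 -0.12115795 -0.08129309  0.55302213] ['image', 'intrinsics', 'position', 'orientation']
```

View pics/top0.png

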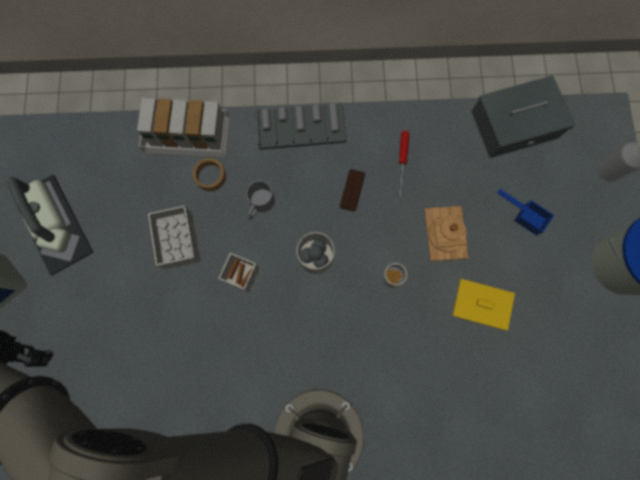

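View pics/side0.png

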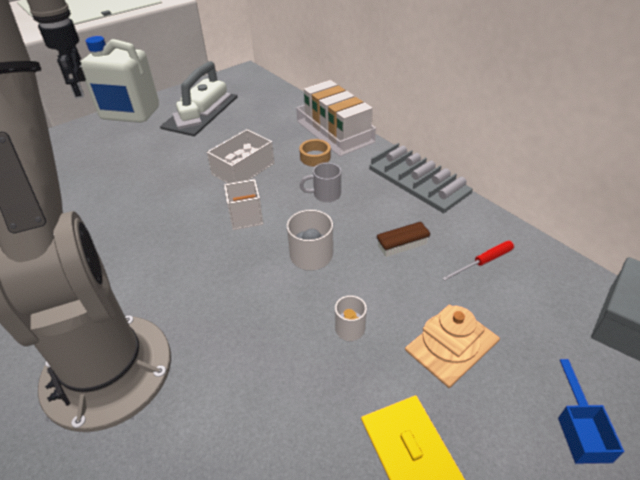

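View pics/wrist0.png

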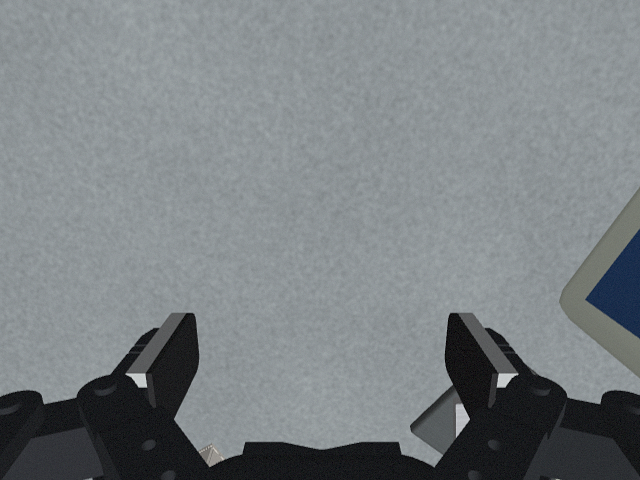

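```bash
cat > h.py <<'E'
import numpy as np, cv2
from scipy.spatial.transform import Rotation as Ro
def rot(q): return Ro.from_quat([q[1],q[2],q[3],q[0]])
def ray(c,u,v,z):
    K=c["intrinsics"]; d=np.array([(u-K[0,2])/K[0,0],-(v-K[1,2])/K[1,1],-1.])
    d=rot(c["orientation"]).apply(d); p=np.array(c["position"]); return (p+d*(z-p[2])/d[2])
def proj(c,P):
    K=c["intrinsics"]; x=rot(c["orientation"]).inv().apply(np.atleast_2d(P)-c["position"])
    return np.c_[K[0,0]*x[:,0]/-x[:,2]+K[0,2], -K[1,1]*x[:,1]/-x[:,2]+K[1,2]]
def go(x,y,z,yaw=None):
    """print shift in tool axes and turn to get TCP to xyz, tool down, tool x axis... yaw=dir of jaw axis (deg)"""
    from station import status
    o=status.get_obs(); R=rot(o["tool_rot"]); p=o["eef_pos"]
    d=R.inv().apply(np.array([x,y,z])-p)
    yc=np.degrees(np.arctan2(*R.as_matrix()[:2,1][::-1]))
    Rt=None
    if yaw is None: yaw=yc
    a=(yaw-yc+90)%180-90; yt=np.radians(yc+a)
    Y=np.array([np.cos(yt),np.sin(yt),0]); Z=np.array([0,0,-1.]); X=np.cross(Y,Z)
    Rt=Ro.from_matrix(np.c_[X,Y,Z]); rv=(R.inv()*Rt).as_rotvec(degrees=True)
    print("t %.2f pos %s jawyaw %.1f q7 %.2f w %.3f"%(o["t"],np.round(p,4),yc,o["q"][6],o["gripper_width"]))
    print("shift",np.round(d,4),"turn",np.round(rv,2))
E
python3 - <<'E'
import cv2
i=cv2.imread("pics/top0.png")
a=cv2.resize(i[170:340,380:530],None,fx=4,fy=4,interpolation=cv2.INTER_CUBIC)[:600]
cv2.imwrite("pics/pile_top.png",a)
b=cv2.resize(i[140:300,130:420],None,fx=2.75,fy=2.75,interpolation=cv2.INTER_CUBIC)
cv2.imwrite("pics/cans_top.png",b)
i=cv2.imread("pics/side0.png")
cv2.imwrite("pics/pile_side.png",cv2.resize(i[290:390,390:520],None,fx=6,fy=6,interpolation=cv2.INTER_CUBIC))
E
```

```text
(no output)
```

View pics/pile_top.png

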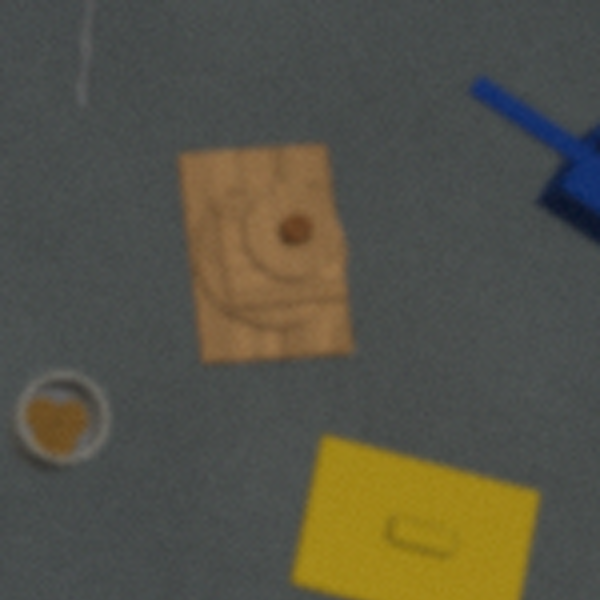

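View pics/cans_top.png

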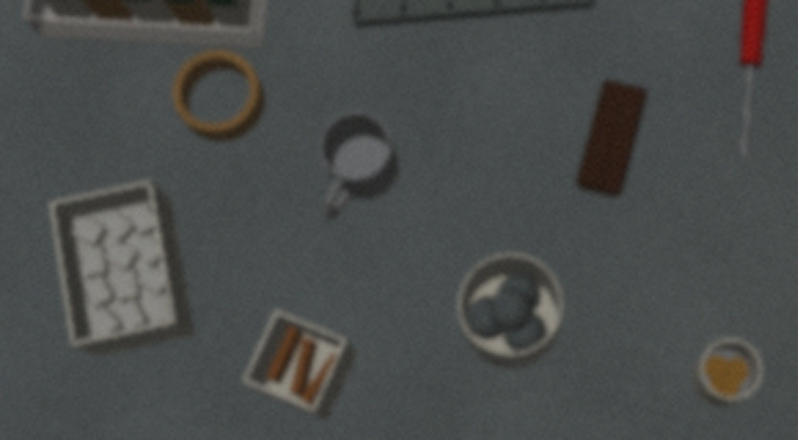

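View pics/pile_side.png

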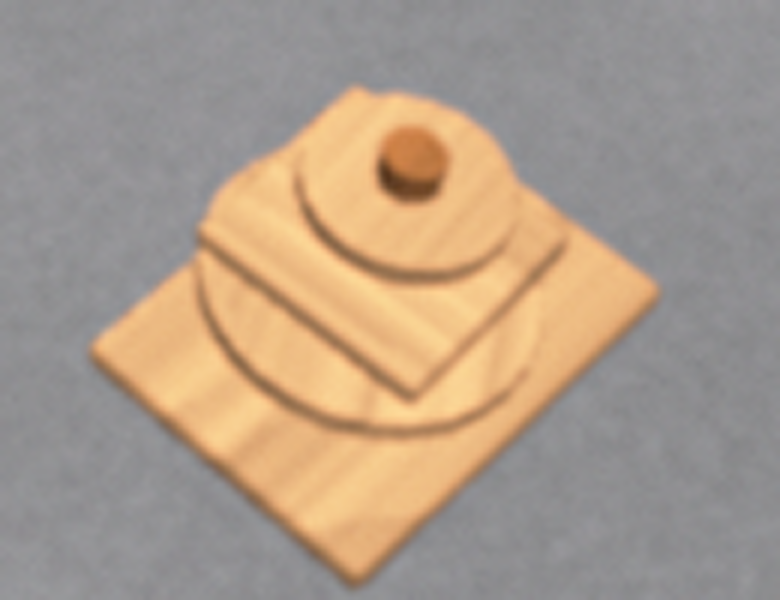

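```bash
cat > seg.py <<'E'
from h import *
from station import eyes
c=eyes.read_camera("top"); im=c["image"]
np.save("pics/top.npy",im)
g=im.min(axis=2)
vis=im[:,:,::-1].copy()
for n,u,v,z,t in [("small",395.8,274.5,.07,'r'),("large",315.5,251.6,.095,'r'),("square",238,271.6,.085,'s'),("oblong",173.6,236.4,.075,'s'),("jug",258,195,.075,'r')]:
    r=45; u0,v0=int(u)-r,int(v)-r; roi=g[v0:v0+2*r,u0:u0+2*r]; roic=im[v0:v0+2*r,u0:u0+2*r].astype(int)
    # rim: neutral & bright (counter is bluish dark)
    bg=np.median(roic.reshape(-1,3),0)
    m=((roic[:,:,0]>bg[0]+22)).astype(np.uint8)
    m=cv2.morphologyEx(m,cv2.MORPH_CLOSE,np.ones((3,3)))
    cs,_=cv2.findContours(m,cv2.RETR_EXTERNAL,cv2.CHAIN_APPROX_NONE)
    cs=[k for k in cs if cv2.pointPolygonTest(cv2.convexHull(k),(float(u-u0),float(v-v0)),False)>=0]
    k=max(cs,key=lambda k:cv2.contourArea(cv2.convexHull(k)))
    hull=cv2.convexHull(k)
    pts=np.array([ray(c,p[0]+u0,p[1]+v0,z)[:2] for p in hull[:,0].astype(float)],np.float32)
    if t=='s': rr=cv2.minAreaRect(pts*1000)
    else: rr=cv2.minEnclosingCircle(pts*1000), cv2.fitEllipse(pts*1000)
    print(n,bg,rr)
    cv2.drawContours(vis,[hull+[u0,v0]],-1,(0,0,255),1)
for n,u,v,z in [("smallknob",453.7,227.5,.109)]: print(n,ray(c,u,v,z))
cv2.imwrite("pics/seg.png",cv2.resize(vis[140:310,130:420],None,fx=2.75,fy=2.75,interpolation=cv2.INTER_CUBIC))
E
python3 seg.py
```

```text
small [72. 77. 76.] (((409.1007995605469, -221.582763671875), 31.02955436706543), ((408.7190246582031, -221.65879821777344), (59.888023376464844, 61.641231536865234), 163.90994262695312))Traceback (most recent call last):
  File "seg.py", line 15, in <module>
    k=max(cs,key=lambda k:cv2.contourArea(cv2.convexHull(k)))
ValueError: max() iterable argument is empty
```

```bash
ls pics
```

```text
cans_top.png
pile_side.png
pile_top.png
side0.png
top.npy
top0.png
wrist0.png
```

```bash
python3 - <<'E'
s=open("seg.py").read()
a=s.index("    cs=[k for"); b=s.index("    hull=")
s=s[:a]+"""    R={'small':18,'large':26,'square':27,'oblong':42,'jug':17}[n]
    k=np.concatenate([k for k in cs if np.linalg.norm(k[:,0]-[u-u0,v-v0],axis=1).max()<R and len(k)>6])
"""+s[b:]
s=s.replace("c=eyes.read_camera(\"top\"); im=c[\"image\"]","c=eyes.read_camera('top'); im=c['image']").replace("bg[0]+22","bg[0]+15")
open("seg.py","w").write(s)
E
python3 seg.py
```

```text
small [72. 77. 76.] (((408.7313537597656, -221.5299835205078), 31.937538146972656), ((409.1301574707031, -221.50119018554688), (61.75944137573242, 63.33387756347656), 138.73907470703125))
large [71. 76. 76.] (((475.8232421875, -10.528306007385254), 52.134334564208984), ((476.6612243652344, -10.536745071411133), (101.54049682617188, 103.29444885253906), 178.27809143066406))
square [72. 76. 77.] ((432.2864990234375, 197.52923583984375), (79.3025131225586, 79.83106231689453), 64.8683853149414)
oblong [72. 77. 77.] ((537.8674926757812, 378.7620849609375), (151.22186279296875, 105.15834045410156), 10.5982084274292)
jug [71. 76. 76.] (((630.75146484375, 132.0003662109375), 26.88496208190918), ((633.3764038085938, 132.90066528320312), (38.33213806152344, 53.04520034790039), 22.569602966308594))
smallknob [ 0.51954218 -0.37663961  0.109     ]
```

View pics/seg.png

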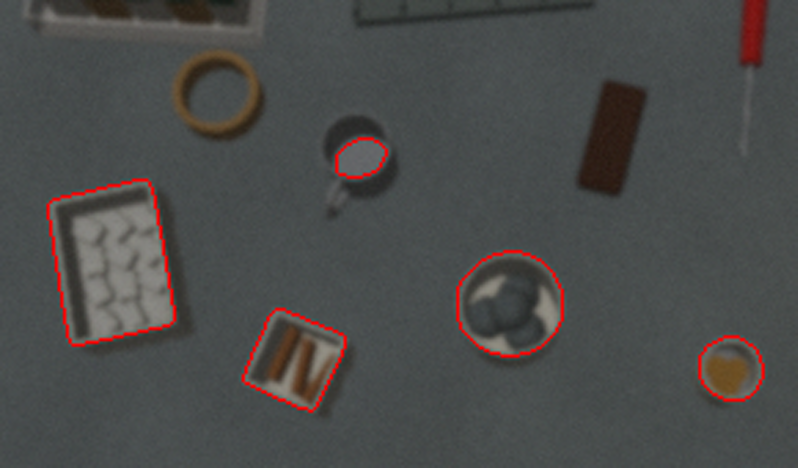

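Run:
```python
from h import *
from station import eyes
s=eyes.read_camera("side")
for p in [(.5195,-.3766,.109),(.409,-.2215,.07),(.476,-.0105,.095),(.432,.1975,.085),(.538,.379,.075)]: print(proj(s,p))
go(.46,.33,.23,90)
go(.52,-.377,.23,90)
```

```text
[[457.56633763 315.47768222]]
[[350.73346384 307.24705613]]
[[309.4039088  224.32621681]]
[[241.45446653 190.57958692]]
[[239.4827115  145.92756896]]
t 0.30 pos [0.2533 0.6255 0.231 ] jawyaw 68.0 q7 -0.08 w 0.991
shift [-0.3025 -0.1963  0.0011] turn [ -0.03  -0.   -22.05]
t 0.30 pos [0.2533 0.6255 0.231 ] jawyaw 68.0 q7 -0.08 w 0.991
shift [-0.6235 -0.8291  0.0015] turn [ -0.03  -0.   -22.05]
```

```bash
python3 -m jog '-0.3025 -0.1963 0.001 0 0 -22 0.045;-0.3025 -0.1963 0.001 0 0 -22 0.045;-0.3025 -0.1963 0.001 0 0 -22 0.045;-0.3025 -0.1963 0.001 0 0 -22 0.045;-0.3025 -0.1963 0.001 0 0 -22 0.045' 40; python3 -c "
from h import *
go(.5,.2,.23,90)"
```

```text
t: 0.8
eef_pos: [0.3976, 0.419, 0.2308]
tool_rot: [0.0, 0.0, 1.0, 0.0]
contact_force: [0.9, 1.0, 0.2]
gripper_width: 0.525
t 0.80 pos [0.3976 0.419  0.2308] jawyaw 90.0 q7 0.65 w 0.525
shift [-0.1025 -0.2189  0.0007] turn [ 0.02  0.01 -0.04]
```

```bash
python3 -m jog '-0.1 -0.22 0 0 0 0 0.045;-0.1 -0.22 0 0 0 0 0.045;-0.1 -0.22 0 0 0 0 0.045;-0.1 -0.22 0 0 0 0 0.045;-0.1 -0.22 0 0 0 0 0.045'; python3 -m jog '-0.01 -0.25 0 0 0 0 0.045;-0.01 -0.25 0 0 0 0 0.045;-0.01 -0.25 0 0 0 0 0.045;-0.01 -0.25 0 0 0 0 0.045;-0.01 -0.25 0 0 0 0 0.045'
 python3 -c "
from h import *
go(.52,-.377,.20,90)"
```

```text
t: 1.3
eef_pos: [0.4974, 0.1977, 0.2309]
tool_rot: [0.0, 0.001, 1.0, -0.0]
contact_force: [-0.1, 0.5, -1.1]
gripper_width: 0.531
t: 1.8
eef_pos: [0.5061, -0.0511, 0.2309]
tool_rot: [0.0, 0.0, 1.0, 0.0]
contact_force: [0.7, -0.5, 0.7]
gripper_width: 0.527
t 1.80 pos [ 0.5061 -0.0511  0.2309] jawyaw 90.0 q7 1.61 w 0.527
shift [-0.0142 -0.3259  0.0309] turn [ 0.02  0.05 -0.04]
```

```bash
python3 -m jog '-0.0142 -0.25 0 0 0 0 0.045;-0.0142 -0.326 0 0 0 0 0.045;-0.0142 -0.326 0 0 0 0 0.045;-0.0142 -0.326 0 0 0 0 0.045;-0.0142 -0.326 0 0 0 0 0.045'; python3 -m jog '0 -0.077 0 0 0 0 0.045;0 -0.077 0 0 0 0 0.045;0 -0.077 0 0 0 0 0.045'
 python3 -c "
from h import *
from station import eyes
c=eyes.read_camera('wrist');cv2.imwrite('pics/w1.png',c['image'][:,:,::-1]);print(c['position'],c['orientation'])
print(proj(c,[.5195,-.3766,.109]))
go(.52,-.377,.20,90)"
```

```text
t: 2.3
eef_pos: [0.517, -0.3007, 0.2308]
tool_rot: [0.0, 0.0, 1.0, 0.0]
contact_force: [0.6, -0.1, -0.3]
gripper_width: 0.525
t: 2.6
eef_pos: [0.515, -0.3813, 0.2306]
tool_rot: [-0.0, 0.004, 1.0, -0.002]
contact_force: [-0.3, -0.3, -0.2]
gripper_width: 0.527
[ 0.44056867 -0.38133054  0.37339289] [ 0.70209289 -0.10410527 -0.1018523   0.69703212]
[[330.48098911 239.12135803]]
t 2.65 pos [ 0.516  -0.3782  0.2303] jawyaw 89.7 q7 2.27 w 0.527
shift [-0.0041  0.0012  0.0303] turn [-0.05 -0.04 -0.28]
```

View pics/w1.png

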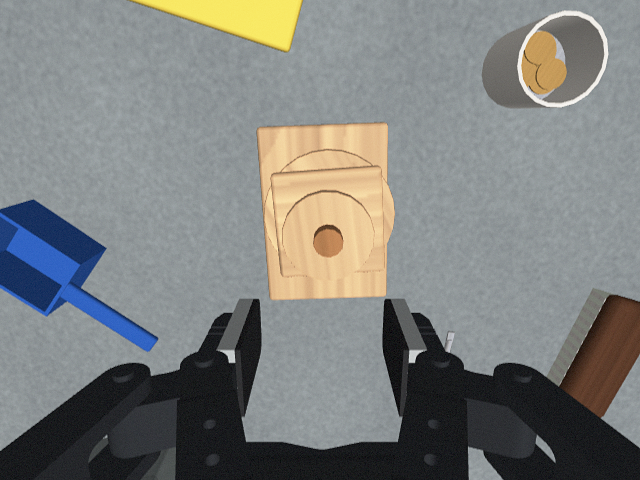

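```bash
python3 -c "
from h import *
from station import eyes
c=eyes.read_camera('wrist')
print(ray(c,328,241.5,.109))
go(.5195,-.3766,.098,90)"
```

```text
[ 0.52201699 -0.37479865  0.109     ]
t 2.70 pos [ 0.5168 -0.376   0.2302] jawyaw 89.9 q7 2.27 w 0.521
shift [-0.0028 -0.0007  0.1322] turn [ 0.03 -0.03 -0.11]
```

```bash
python3 -m jog '-0.004 0 0.05 0 0 0 0.045;-0.004 0 0.09 0 0 0 0.045;-0.004 0 0.115 0 0 0 0.045;-0.004 0 0.13 0 0 0 0.045;-0.004 0 0.132 0 0 0 0.045'; python3 -m jog '0 0 0 0 0 0 0.0;0 0 0 0 0 0 0.0;0 0 0 0 0 0 0;0 0 0 0 0 0 0;0 0 0 0 0 0 0' 40
```

```text
t: 3.2
eef_pos: [0.5208, -0.3737, 0.097]
tool_rot: [-0.001, -0.001, 1.0, 0.001]
contact_force: [0.3, -0.4, 0.1]
gripper_width: 0.525
t: 3.7
eef_pos: [0.5221, -0.3764, 0.1001]
tool_rot: [0.001, 0.0, 1.0, -0.001]
contact_force: [-0.0, 0.8, 6.7]
gripper_width: 0.195
```

```bash
python3 -m jog '0 0 -0.01 0 0 0 0;0 0 -0.03 0 0 0 0;0 0 -0.06 0 0 0 0;0 0 -0.1 0 0 0 0;0 0 -0.12 0 0 0 0'; python3 -c "
from h import *
from station import eyes
c=eyes.read_camera('wrist');cv2.imwrite('pics/w2.png',c['image'][:,:,::-1])
c=eyes.read_camera('side');cv2.imwrite('pics/s2.png',c['image'][:,:,::-1])
go(.409,-.2215,.20,90)"
```

```text
t: 4.2
eef_pos: [0.5216, -0.377, 0.2225]
tool_rot: [0.002, 0.001, 1.0, -0.001]
contact_force: [-0.2, -0.7, 0.5]
gripper_width: 0.193
t 4.30 pos [ 0.5223 -0.3774  0.2228] jawyaw 89.9 q7 2.27 w 0.191
shift [0.1136 0.1558 0.0217] turn [-0.19  0.32 -0.08]
```

View pics/w2.png

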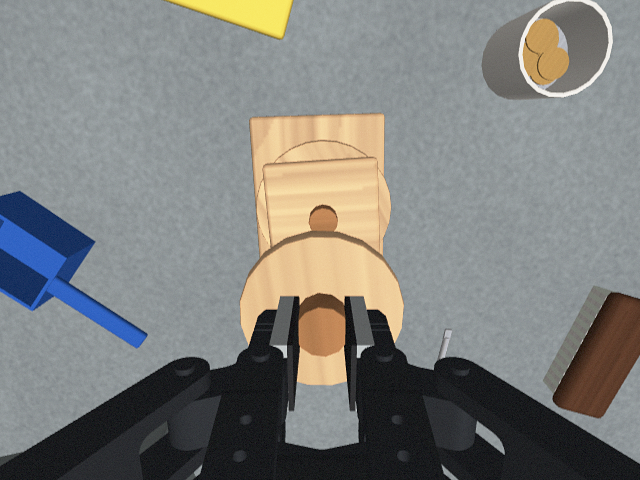

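View pics/s2.png

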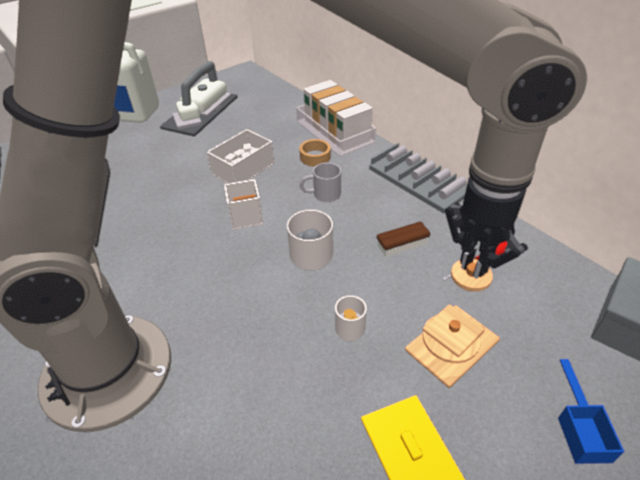

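```bash
python3 -c "
from h import *
from station import eyes
c=eyes.read_camera('wrist')
im=c['image'].astype(int)
print('lid ctr',ray(c,322,309.5,.220),'L',ray(c,240,308,.22),'R',ray(c,404,308,.22),'T',ray(c,322,232,.22),'B',ray(c,322,386,.22))
print('sqknob',ray(c,323,218,.085))
print('cansmall rim', ray(c,565.5,48,.07))
go(.409,-.2215,.20,90)"
```

```text
lid ctr [ 0.51912689 -0.37807045  0.22      ] L [ 0.5185017  -0.40906022  0.22      ] R [ 0.51850324 -0.34710995  0.22      ] T [ 0.48864001 -0.37804677  0.22      ] B [ 0.55299498 -0.37809677  0.22      ]
sqknob [ 0.5174583  -0.37753148  0.085     ]
cansmall rim [ 0.40931877 -0.222354    0.07      ]
t 4.35 pos [ 0.5215 -0.3765  0.2205] jawyaw 89.9 q7 2.27 w 0.197
shift [0.1127 0.1549 0.02  ] turn [-0.09  0.16 -0.06]
```

```bash
python3 -m jog '0.112 0.155 0 0 0 0 0;0.112 0.155 0 0 0 0 0;0.112 0.155 0 0 0 0 0;0.112 0.155 0 0 0 0 0;0.112 0.155 0 0 0 0 0'; python3 -m jog '0 0 0.03 0 0 0 0;0 0 0.06 0 0 0 0;0 0 0.09 0 0 0 0;0 0 0.1 0 0 0 0;0 0 0.1 0 0 0 0';  python3 -c "
from h import *
from station import eyes
c=eyes.read_camera('wrist');cv2.imwrite('pics/w3.png',c['image'][:,:,::-1])
c=eyes.read_camera('side');cv2.imwrite('pics/s3.png',c['image'][250:400,270:470,::-1].repeat(4,0).repeat(4,1))
go(.4095,-.2215,.084,90)"
```

```text
t: 4.85
eef_pos: [0.4046, -0.216, 0.2166]
tool_rot: [-0.003, -0.001, 1.0, 0.002]
contact_force: [1.3, 0.4, -0.5]
gripper_width: 0.194
t: 5.35
eef_pos: [0.4077, -0.2205, 0.1171]
tool_rot: [-0.002, 0.001, 1.0, 0.0]
contact_force: [-0.3, 0.3, -0.4]
gripper_width: 0.188
t 5.45 pos [ 0.4095 -0.2212  0.1191] jawyaw 89.9 q7 2.09 w 0.197
shift [ 0.     -0.0003  0.0351] turn [-0.02  0.01 -0.08]
```

View pics/w3.png

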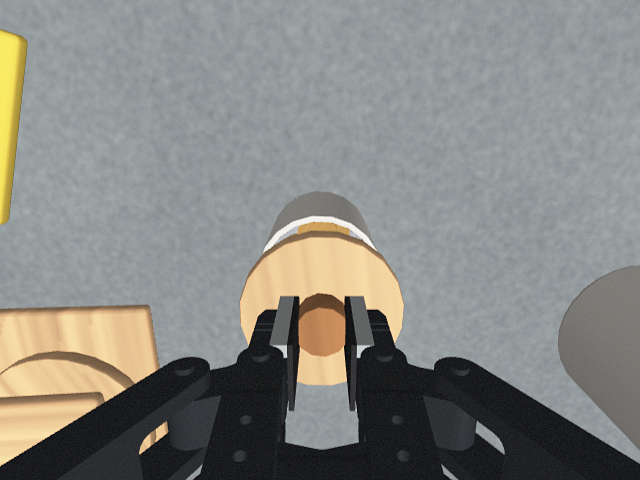

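View pics/s3.png

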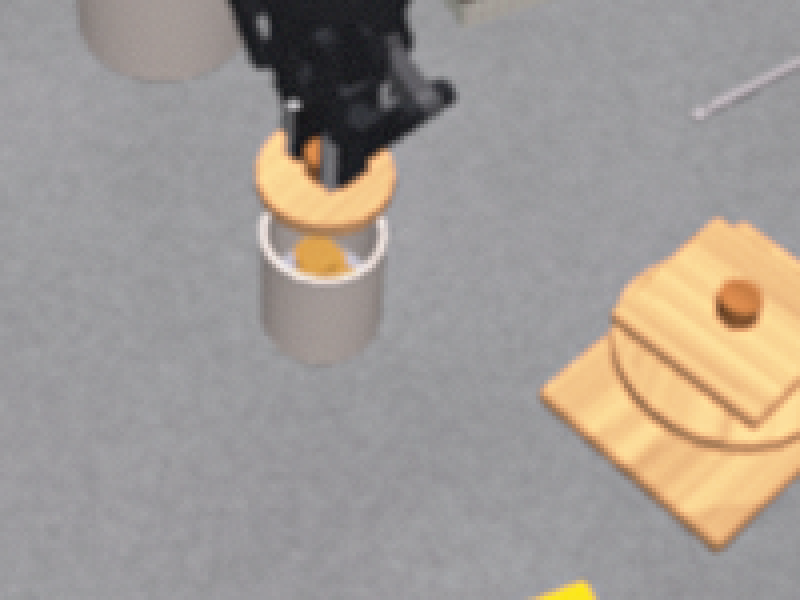

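```bash
python3 -m jog '0 0 0.01 0 0 0 0;0 0 0.02 0 0 0 0;0 0 0.028 0 0 0 0;0 0 0.032 0 0 0 0;0 0 0.032 0 0 0 0'; python3 -c "
from h import *
from station import eyes
c=eyes.read_camera('side');cv2.imwrite('pics/s4.png',c['image'][250:400,270:470,::-1].repeat(4,0).repeat(4,1))
go(.4095,-.2215,.084,90)"
```

```text
t: 5.95
eef_pos: [0.4087, -0.2206, 0.0859]
tool_rot: [-0.001, 0.0, 1.0, 0.0]
contact_force: [0.3, 0.1, -0.0]
gripper_width: 0.193
t 6.00 pos [ 0.409  -0.2208  0.0863] jawyaw 89.9 q7 2.13 w 0.193
shift [-0.0005 -0.0007  0.0023] turn [ 0.01 -0.04 -0.06]
```

View pics/s4.png

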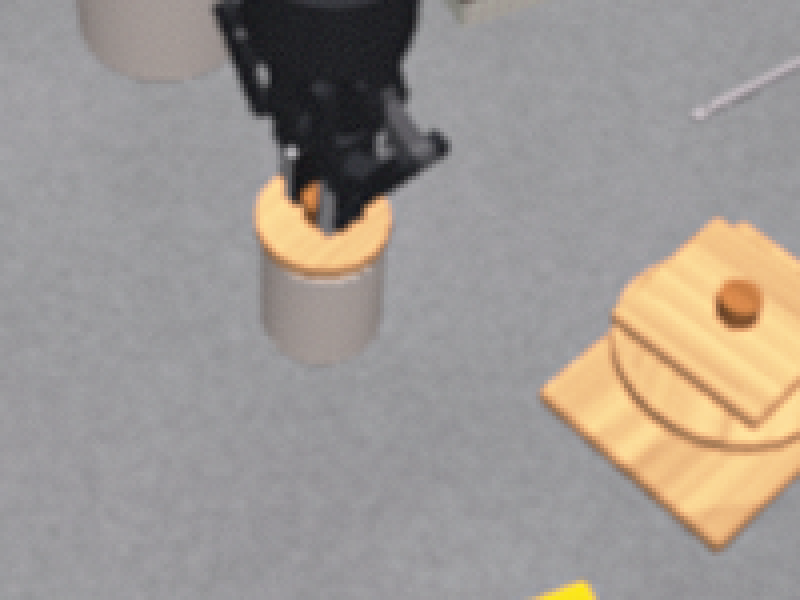

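Side view: the lid is down on the can's rim, to within about 2 mm, with no contact force yet. Release and retreat.

```bash
python3 -m jog '0 0 0.001 0 0 0 0;0 0 0.002 0 0 0 0;0 0 0.002 0 0 0 0.045;0 0 0.002 0 0 0 0.045;0 0 0.002 0 0 0 0.045'; python3 -m jog '0 0 -0.03 0 0 0 0.045;0 0 -0.08 0 0 0 0.045;0 0 -0.13 0 0 0 0.045;0 -0.05 -0.13 0 0 0 0.045;-0.03 -0.1 -0.13 0 0 0 0.045'; python3 -c "
from h import *
from station import eyes
c=eyes.read_camera('wrist');cv2.imwrite('pics/w5.png',c['image'][:,:,::-1])
c=eyes.read_camera('side');cv2.imwrite('pics/s5.png',c['image'][250:400,270:470,::-1].repeat(4,0).repeat(4,1))
go(.5175,-.3775,.21,90)"
```

```text
t: 6.5
eef_pos: [0.4093, -0.2208, 0.0847]
tool_rot: [0.0, 0.0, 1.0, -0.0]
contact_force: [0.5, 0.4, 0.9]
gripper_width: 0.528
t: 7.0
eef_pos: [0.4341, -0.3152, 0.2175]
tool_rot: [0.002, 0.0, 1.0, -0.0]
contact_force: [0.3, 0.6, -1.0]
gripper_width: 0.527
t 7.10 pos [ 0.4368 -0.319   0.2155] jawyaw 89.7 q7 2.23 w 0.528
shift [-0.081  -0.0581  0.006 ] turn [-0.27  0.16 -0.27]
```

View pics/w5.png

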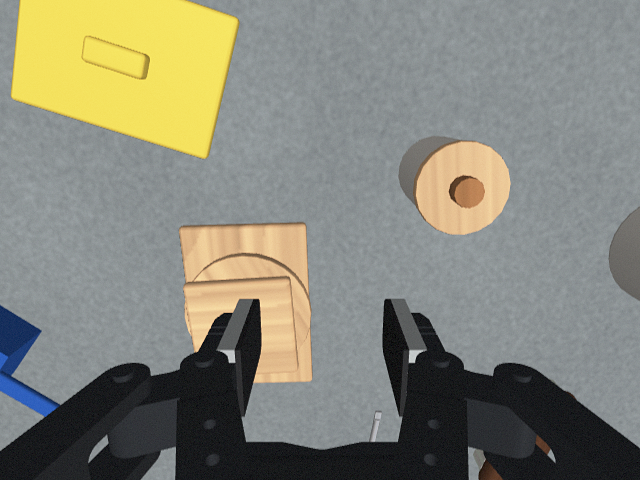

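View pics/s5.png

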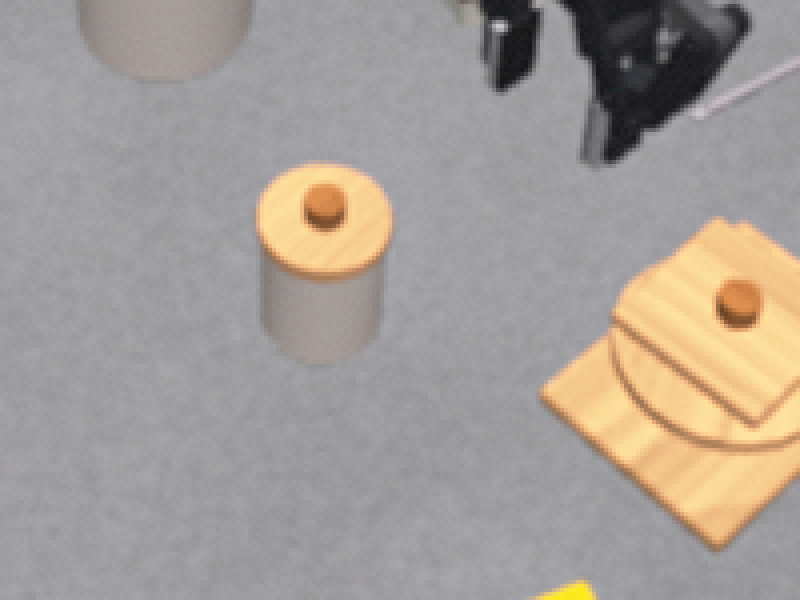

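```bash
python3 -m jog '-0.081 -0.058 0 0 0 0 0.045;-0.081 -0.058 0 0 0 0 0.045;-0.081 -0.058 0 0 0 0 0.045;-0.081 -0.058 0 0 0 0 0.045'; python3 -c "
from h import *
from station import eyes
c=eyes.read_camera('wrist');cv2.imwrite('pics/w6.png',c['image'][:,:,::-1])
v=cv2.resize(c['image'][100:300,200:440,::-1],None,fx=3.3,fy=3,interpolation=cv2.INTER_CUBIC)
cv2.imwrite('pics/w6z.png',cv2.resize(c['image'][110:300,220:440,::-1],None,fx=3,fy=3,interpolation=cv2.INTER_CUBIC))
import pickle;pickle.dump(c,open('pics/w6.pkl','wb'))
go(.5175,-.3775,.074,90)"
```

```text
t: 7.5
eef_pos: [0.5158, -0.3716, 0.2135]
tool_rot: [-0.001, 0.0, 1.0, 0.0]
contact_force: [-0.6, -1.0, 0.0]
gripper_width: 0.525
t 7.55 pos [ 0.515  -0.3712  0.2139] jawyaw 89.9 q7 2.29 w 0.528
shift [-0.0028 -0.0064  0.1398] turn [ 0.05 -0.11 -0.06]
```

View pics/w6z.png

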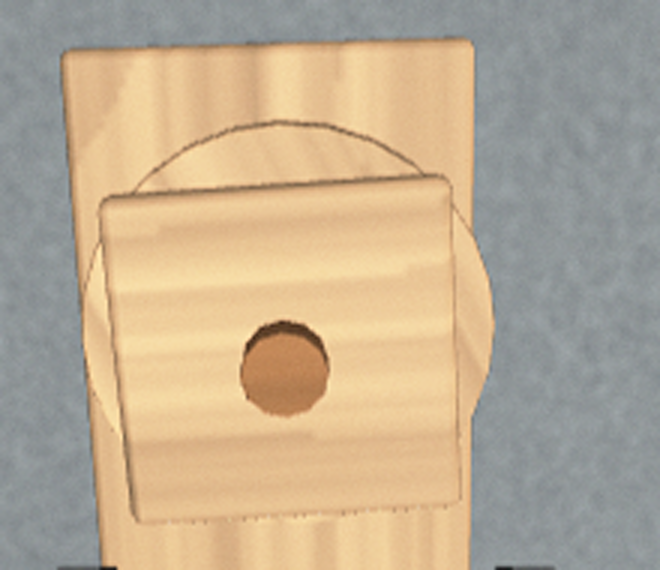

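```bash
python3 -c "
from h import *
import pickle;c=pickle.load(open('pics/w6.pkl','rb'))
f=lambda u,v,z: ray(c,u/3+220,v/3+110,z)[:2]
P=np.array([f(*p,.072) for p in [(103,200),(447,179),(460,497),(137,521)]])
print(P,P.mean(0))
for i in range(4):
  d=P[(i+1)%4]-P[i]; print(np.linalg.norm(d),np.degrees(np.arctan2(d[1],d[0])))
print('knob',f(285,374,.085))
Q=np.array([f(*p,.024) for p in [(65,50),(472,40)]]);d=Q[1]-Q[0];print('obl',Q,np.linalg.norm(d),np.degrees(np.arctan2(d[1],d[0])))
"
```

```text
[[ 0.48219443 -0.41733811]
 [ 0.47757294 -0.34047399]
 [ 0.553473   -0.33494254]
 [ 0.55959245 -0.41269625]] [ 0.51820821 -0.37636273]
0.07700293353711125 93.44078825948802
0.07610135560673237 4.168234165307226
0.07799414871263068 -85.49992770255899
0.07753709615265005 -176.5678607034791
knob [ 0.51902048 -0.37660894]
obl [[ 0.45113433 -0.43274836]
 [ 0.44874882 -0.32983432]] 0.10294168306372237 91.32785438840733
```

```bash
python3 -m jog '-0.0035 -0.0055 0.05 0 0 0 0.045;-0.0035 -0.0055 0.09 0 0 0 0.045;-0.0035 -0.0055 0.12 0 0 0 0.045;-0.0035 -0.0055 0.137 0 0 0 0.045;-0.0035 -0.0055 0.138 0 0 0 0.045'; python3 -m jog '0 0 0 0 0 0 0.0;0 0 0 0 0 0 0.0;0 0 0 0 0 0 0;0 0 0 0 0 0 0;0 0 0 0 0 0 0' 60;python3 -m jog '0 0 -0.01 0 0 0 0;0 0 -0.03 0 0 0 0;0 0 -0.06 0 0 0 0;0 0 -0.1 0 0 0 0;0 0 -0.14 0 0 0 0'; python3 -c "
from h import *
from station import eyes
c=eyes.read_camera('wrist');cv2.imwrite('pics/w7.png',c['image'][:,:,::-1])
go(.432,.1975,.21,60.8)"
```

```text
t: 8.05
eef_pos: [0.5175, -0.3758, 0.0751]
tool_rot: [-0.002, 0.0, 1.0, 0.001]
contact_force: [-0.2, -0.7, -0.0]
gripper_width: 0.524
t: 8.55
eef_pos: [0.5203, -0.378, 0.0787]
tool_rot: [0.001, 0.001, 1.0, -0.001]
contact_force: [-1.0, 0.8, 8.1]
gripper_width: 0.176
t: 9.05
eef_pos: [0.5189, -0.3771, 0.2186]
tool_rot: [-0.0, 0.001, 1.0, -0.0]
contact_force: [0.2, 0.4, -0.6]
gripper_width: 0.177
t 9.10 pos [ 0.5218 -0.3798  0.2263] jawyaw 89.9 q7 2.30 w 0.179
shift [0.0909 0.5772 0.0123] turn [-0.16  0.61 29.1 ]
```

View pics/w7.png

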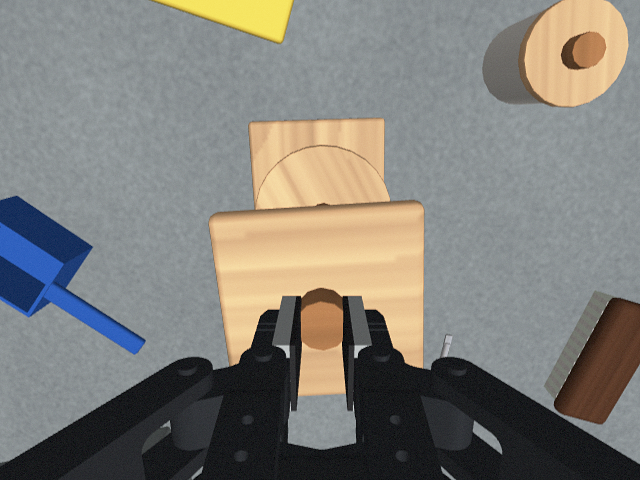

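```bash
python3 -m jog '0.02 0.25 0 0 0 29 0;0.02 0.25 0 0 0 29 0;0.02 0.25 0 0 0 29 0;0.02 0.25 0 0 0 29 0;0.02 0.25 0 0 0 29 0'; python3 -c "
from h import *
go(.445,.13,.22,60.8)"
```

```text
t: 9.6
eef_pos: [0.4995, -0.1302, 0.2172]
tool_rot: [0.001, 0.252, 0.968, 0.0]
contact_force: [1.2, -0.0, -0.9]
gripper_width: 0.179
t 9.60 pos [ 0.4995 -0.1302  0.2172] jawyaw 60.8 q7 1.35 w 0.179
shift [ 0.1745  0.2006 -0.0028] turn [0.04 0.05 0.01]
```

```bash
python3 -m jog '0.14 0.27 0 0 0 0 0;0.14 0.27 0 0 0 0 0;0.14 0.27 0 0 0 0 0;0.14 0.27 0 0 0 0 0;0.14 0.27 0 0 0 0 0'; python3 -c "
from h import *
from station import eyes
go(.525,.17,.22,60.8)"
```

```text
t: 10.1
eef_pos: [0.5069, 0.1198, 0.2175]
tool_rot: [0.001, 0.251, 0.968, 0.001]
contact_force: [0.4, -0.3, -0.6]
gripper_width: 0.177
t 10.10 pos [0.5069 0.1198 0.2175] jawyaw 60.9 q7 0.83 w 0.177
shift [ 0.0086  0.0526 -0.0024] turn [0.09 0.05 0.13]
```

```bash
python3 -m jog '0.0 0.053 0 0 0 0 0;0.0 0.053 0 0 0 0 0;0.0 0.053 0 0 0 0 0'; python3 -c "
from h import *
from station import eyes
go(.432,.1975,.22,60.8)
c=eyes.read_camera('wrist');cv2.imwrite('pics/w8.png',c['image'][:,:,::-1])
import pickle;pickle.dump(c,open('pics/w8.pkl','wb'))
"
```

```text
t: 10.4
eef_pos: [0.533, 0.1655, 0.2168]
tool_rot: [0.0, 0.25, 0.968, -0.0]
contact_force: [-0.3, 0.0, -0.7]
gripper_width: 0.177
t 10.40 pos [0.533  0.1655 0.2168] jawyaw 61.1 q7 0.79 w 0.177
shift [ 0.1039 -0.0208 -0.0033] turn [0.01 0.03 0.3 ]
```

View pics/w8.png

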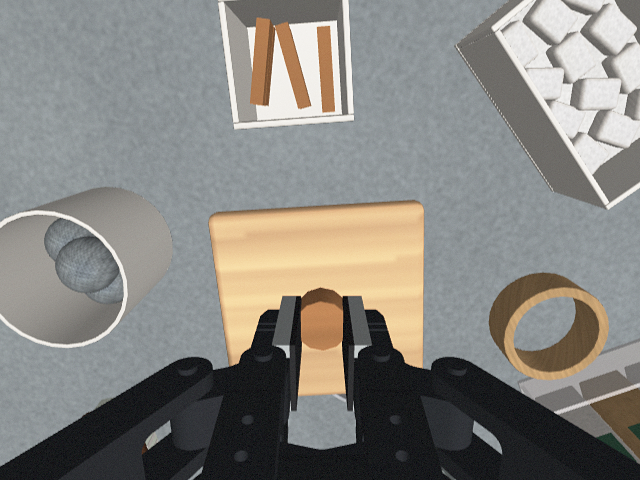

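```bash
python3 -c "
from h import *
import pickle;c=pickle.load(open('pics/w8.pkl','rb'))
im=c['image']
def ang(a,b,z):
  A,B=ray(c,*a,z),ray(c,*b,z);d=B-A;return np.round(A,4),np.round(B,4),np.linalg.norm(d),np.degrees(np.arctan2(d[1],d[0]))
print('can front',ang((234.5,128.5),(354,120.5),.085))
print('can left',ang((219,0),(234.5,128.5),.085)); print('can right',ang((347,0),(354,120.5),.085))
print('lid top',ang((211,212),(422,203),.2125)); print('lid left',ang((211,217),(230,360),.2125)); print('lid right',ang((424,210),(422,365),.2125))
cv2.imwrite('pics/w8z.png',cv2.resize(im[0:140,200:370,::-1],None,fx=4,fy=4,interpolation=cv2.INTER_CUBIC))
"
```

```text
can front (array([0.4498, 0.1478, 0.085 ]), array([0.4817, 0.2157, 0.085 ]), np.float64(0.07508016931020182), np.float64(64.80581876540892))
can left (array([0.3845, 0.1784, 0.085 ]), array([0.4498, 0.1478, 0.085 ]), np.float64(0.0720956079124463), np.float64(-25.151389852631265))
can right (array([0.4203, 0.2433, 0.085 ]), array([0.4817, 0.2157, 0.085 ]), np.float64(0.06735704730933295), np.float64(-24.162752388299378))
lid top (array([0.4783, 0.1493, 0.2125]), array([0.5117, 0.2165, 0.2125]), np.float64(0.0749510174710923), np.float64(63.5946925088692))
lid left (array([0.4799, 0.1483, 0.2125]), array([0.5325, 0.1229, 0.2125]), np.float64(0.058418796671575755), np.float64(-25.804264292212235))
lid right (array([0.5143, 0.216 , 0.2125]), array([0.5714, 0.1887, 0.2125]), np.float64(0.06330672575782444), np.float64(-25.596388863432445))
```

View pics/w8z.png

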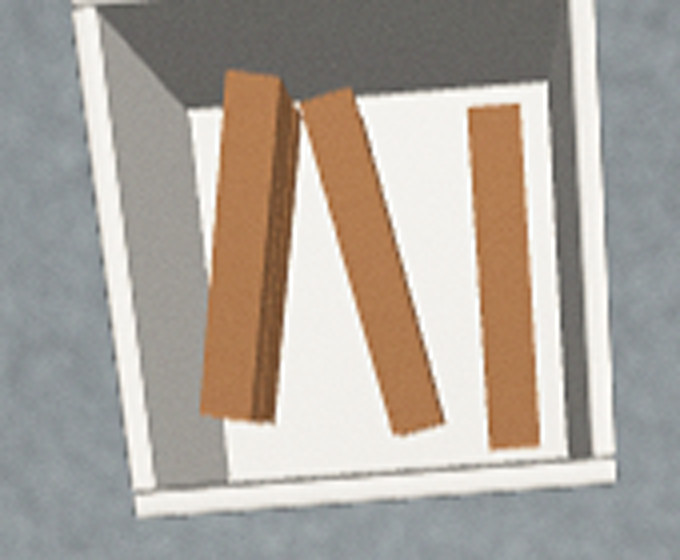

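```bash
python3 -m jog '0.1035 -0.0206 0 0 0 -0.6 0;0.1035 -0.0206 0 0 0 -0.6 0;0.1035 -0.0206 0 0 0 -0.6 0;0.1035 -0.0206 0.04 0 0 -0.6 0;0.1035 -0.0206 0.08 0 0 -0.6 0'; python3 -m jog '0 0 0.005 0 0 0 0;0 0 0.005 0 0 0 0'; python3 -c "
from h import *
from station import eyes
go(.4325,.1975,.105,61.5)
c=eyes.read_camera('wrist');cv2.imwrite('pics/w9.png',c['image'][:,:,::-1])
c=eyes.read_camera('side');cv2.imwrite('pics/s9.png',c['image'][140:260,180:340,::-1].repeat(4,0).repeat(4,1))
"
```

```text
t: 10.95
eef_pos: [0.4334, 0.1955, 0.1374]
tool_rot: [0.002, 0.247, 0.969, 0.002]
contact_force: [0.7, -0.2, -1.9]
gripper_width: 0.176
t: 11.15
eef_pos: [0.4321, 0.1947, 0.1316]
tool_rot: [-0.001, 0.247, 0.969, -0.001]
contact_force: [1.3, -0.6, -0.6]
gripper_width: 0.177
t 11.15 pos [0.4321 0.1947 0.1316] jawyaw 61.4 q7 0.66 w 0.177
shift [0.001  0.0027 0.0266] turn [-0.13 -0.03 -0.1 ]
```

View pics/w9.png

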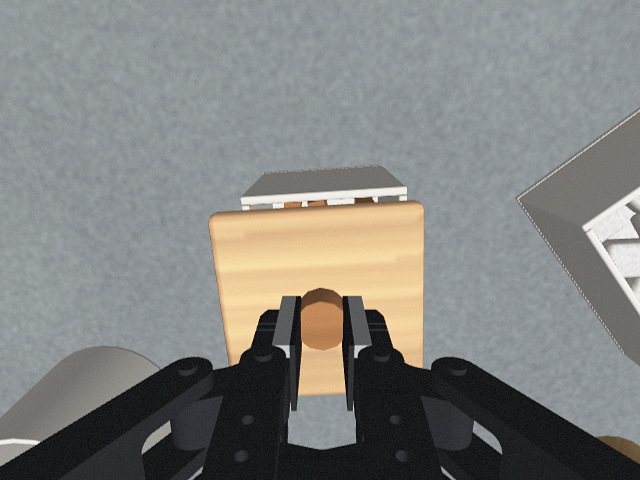

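View pics/s9.png

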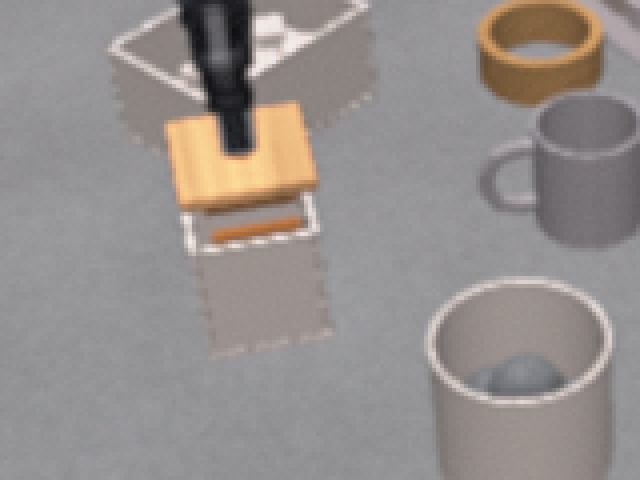

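```bash
python3 -m jog '0.001 0.003 0 0 0 0 0;0.001 0.003 0.008 0 0 0 0;0.001 0.003 0.016 0 0 0 0;0.001 0.003 0.024 0 0 0 0;0.001 0.003 0.026 0 0 0 0'; python3 -c "
from h import *
from station import eyes
go(.4325,.1975,.1,61.5)
c=eyes.read_camera('wrist');cv2.imwrite('pics/w10.png',c['image'][:,:,::-1])
c=eyes.read_camera('side');cv2.imwrite('pics/s10.png',c['image'][140:260,180:340,::-1].repeat(4,0).repeat(4,1))
"
```

```text
t: 11.75
eef_pos: [0.4321, 0.1991, 0.1044]
tool_rot: [-0.001, 0.246, 0.969, -0.001]
contact_force: [-0.9, -0.6, -0.8]
gripper_width: 0.178
t 11.75 pos [0.4321 0.1991 0.1044] jawyaw 61.6 q7 0.67 w 0.178
shift [-0.0011 -0.0012  0.0044] turn [-0.11 -0.05  0.06]
```

View pics/w10.png

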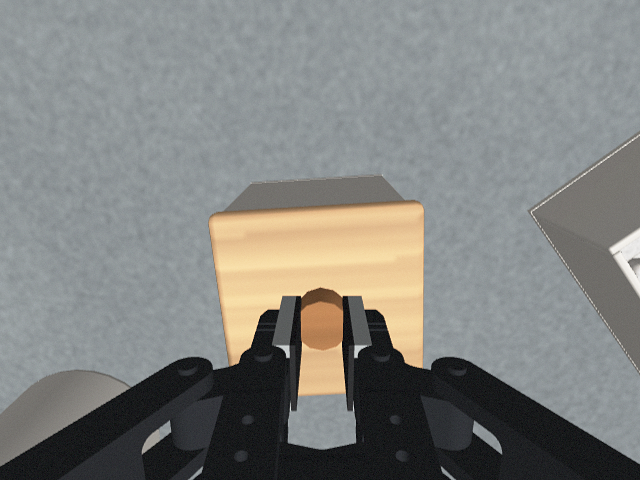

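View pics/s10.png

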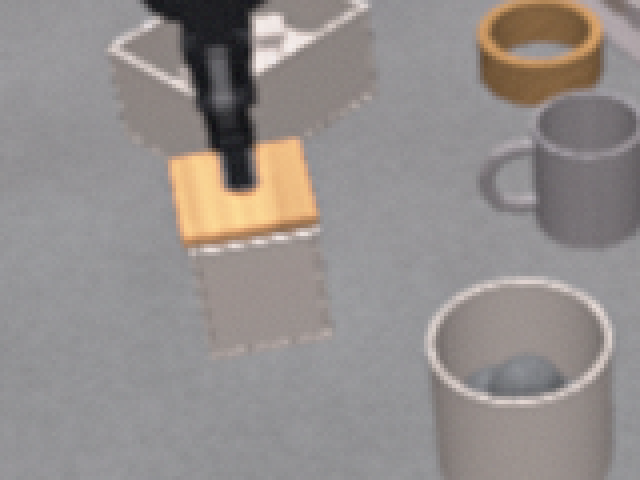

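Side view: the plug is in the mouth, with the board a few mm above the rim. I'll lower it a little further and release.

```bash
python3 -m jog '0 0 0.002 0 0 0 0;0 0 0.004 0 0 0 0;0 0 0.004 0 0 0 0.045;0 0 0.004 0 0 0 0.045;0 0 0.004 0 0 0 0.045'; python3 -m jog '0 0 -0.03 0 0 0 0.045;0 0 -0.08 0 0 0 0.045;-0.03 0 -0.12 0 0 0 0.045;-0.08 0 -0.12 0 0 0 0.045;-0.08 0 -0.12 0 0 0 0.045'; python3 -c "
from h import *
from station import eyes
go(.5185,-.377,.2,90)
c=eyes.read_camera('wrist');cv2.imwrite('pics/w11.png',c['image'][:,:,::-1])
c=eyes.read_camera('side');cv2.imwrite('pics/s11.png',c['image'][140:260,180:340,::-1].repeat(4,0).repeat(4,1))
"
```

```text
t: 12.35
eef_pos: [0.433, 0.1996, 0.1018]
tool_rot: [0.0, 0.246, 0.969, 0.0]
contact_force: [0.9, -0.6, -0.1]
gripper_width: 0.527
t: 12.85
eef_pos: [0.5087, 0.158, 0.224]
tool_rot: [0.003, 0.249, 0.969, 0.001]
contact_force: [-0.9, 0.8, 0.4]
gripper_width: 0.53
t 12.85 pos [0.5087 0.158  0.224 ] jawyaw 61.2 q7 0.77 w 0.530
shift [-0.2661 -0.4642  0.0239] turn [  0.12   0.4  -28.8 ]
```

View pics/w11.png

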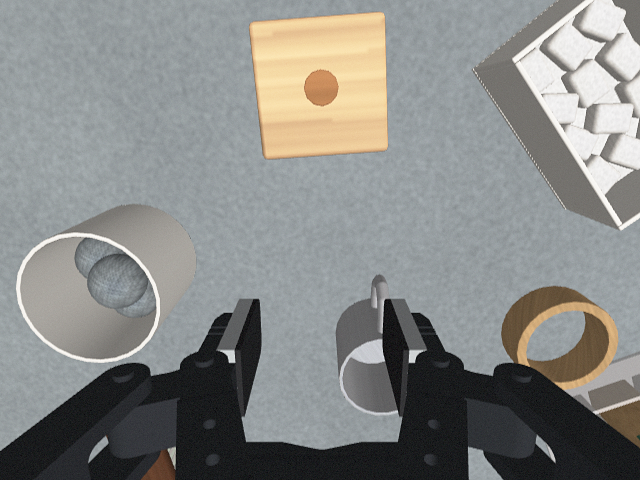

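View pics/s11.png

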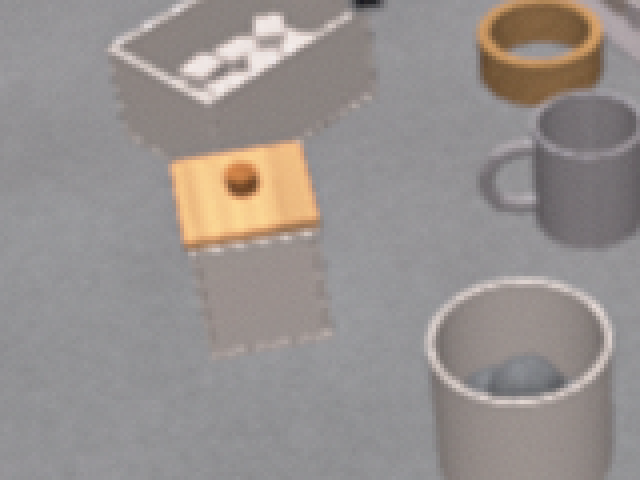

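```bash
python3 -c "
from h import *
from station import eyes
s=eyes.read_camera('side');t=eyes.read_camera('top');w=eyes.read_camera('wrist')
cv2.imwrite('pics/s12.png',cv2.resize(s['image'][165:235,210:275,::-1],None,fx=8,fy=8,interpolation=cv2.INTER_CUBIC))
cv2.imwrite('pics/t12.png',cv2.resize(t['image'][210:300,200:290,::-1],None,fx=6,fy=6,interpolation=cv2.INTER_CUBIC))
cv2.imwrite('pics/w12.png',cv2.resize(w['image'][0:180,230:410,::-1],None,fx=3.3,fy=3.3,interpolation=cv2.INTER_CUBIC))
for z in (.108,.111): 
  for c in (s,t,w): print(z,proj(c,[.432,.198,z]))
a=np.radians(64.9);X=np.array([np.cos(a),np.sin(a),0]);Y=np.array([-np.sin(a),np.cos(a),0])
for z,h in((.085,.038),(.085,.040),(.095,.040)):
  P=[np.array([.432,.198,z])+h*(i*X+j*Y) for i,j in((1,1),(1,-1),(-1,-1),(-1,1))]
  print(z,h,(proj(s,P)-[210,165])*8)
"
```

```text
0.108 [[240.01678241 182.80503132]]
0.108 [[234.86225482 269.09982081]]
0.108 [[320.89877966 103.90114446]]
0.111 [[239.8410821  181.78797283]]
0.111 [[234.65330427 268.93127097]]
0.111 [[320.89233418 103.78938323]]
0.085 0.038 [[110.79261498 149.31990056]
 [358.95269777 108.82134187]
 [395.87350381 260.38184099]
 [136.10157593 304.50617432]]
0.085 0.04 [[103.56520442 146.50424271]
 [364.48017803 103.96767974]
 [403.66107096 263.41572489]
 [129.87894084 309.9702496 ]]
0.095 0.04 [[ 98.19965729 120.17767478]
 [360.71033652  77.67911761]
 [399.94229951 236.77907724]
 [124.40251138 283.31474691]]
```

View pics/s12.png

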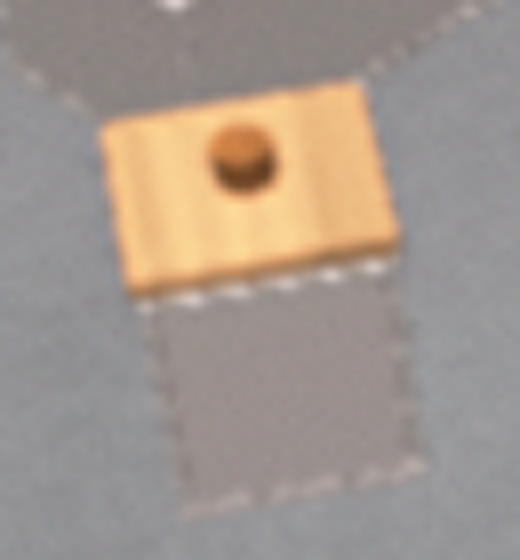

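View pics/t12.png

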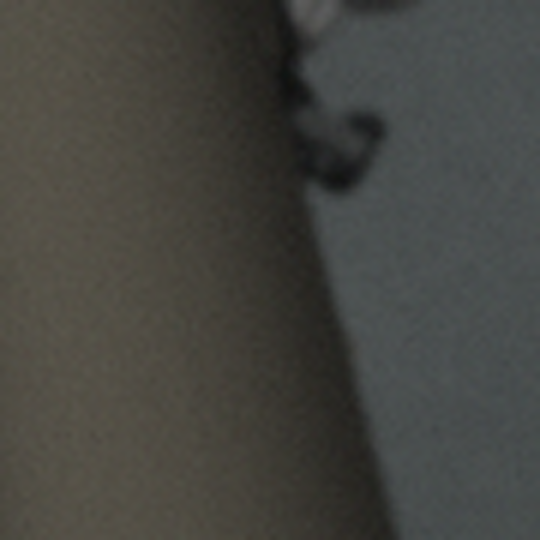

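View pics/w12.png

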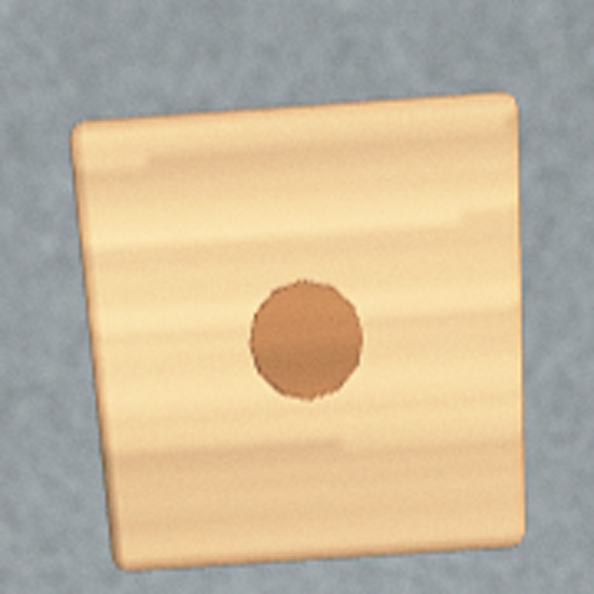

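```bash
python3 -m jog '0.087 0 0 0 0 0 0;0.087 0.0 0 0 0 0 0;0.087 0.0 0.05 0 0 0 0;0.087 0.0 0.095 0 0 0 0;0.087 0.0 0.107 0 0 0 0' 40; python3 -c "
from h import *
go(.4325,.198,.108,61.5)"
```

```text
t: 13.6
eef_pos: [0.4228, 0.2022, 0.1112]
tool_rot: [-0.003, 0.245, 0.97, -0.003]
contact_force: [0.1, 0.1, 0.7]
gripper_width: 0.003
t 13.60 pos [0.4228 0.2022 0.1112] jawyaw 61.7 q7 0.66 w 0.003
shift [-0.0105  0.001   0.0031] turn [-0.37 -0.21  0.19]
```

```bash
python3 -m jog '-0.010 0 -0.002 0 0 0 0;-0.010 0 0 0 0 0 0;-0.010 0 0.002 0 0 0 0;-0.010 0 0.004 0 0 0 0;-0.01 0 0.004 0 0 0 0'; python3 -m jog '0 0 0.001 0 0 0 0;0 0 0.002 0 0 0 0;0 0 0.002 0 0 0 0'; python3 -c "
from h import *
go(.4325,.198,.108,61.5)"
```

```text
t: 14.1
eef_pos: [0.4357, 0.1984, 0.1112]
tool_rot: [0.0, 0.246, 0.969, 0.001]
contact_force: [0.0, -0.2, 0.4]
gripper_width: -0.0
t: 14.4
eef_pos: [0.4354, 0.1982, 0.1086]
tool_rot: [-0.0, 0.246, 0.969, -0.0]
contact_force: [-0.3, 0.1, -0.1]
gripper_width: 0.002
t 14.40 pos [0.4354 0.1982 0.1086] jawyaw 61.6 q7 0.69 w 0.002
shift [ 0.0024 -0.0015  0.0006] turn [-0.   -0.01  0.06]
```

```bash
python3 -m jog '0 0 0.0015 0 0 0 0;0 0 0.0015 0 0 0 0'; python3 -m jog '0 0 0.0015 0 0 0 0;0 0 0.0015 0 0 0 0';python3 -m jog '0 0 0.0015 0 0 0 0;0 0 0.0015 0 0 0 0'
```

```text
t: 14.6
eef_pos: [0.4356, 0.1982, 0.108]
tool_rot: [-0.0, 0.246, 0.969, 0.0]
contact_force: [-3.7, -1.1, 13.3]
gripper_width: 0.001
t: 14.8
eef_pos: [0.4357, 0.1983, 0.1079]
tool_rot: [-0.001, 0.246, 0.969, 0.001]
contact_force: [-9.4, -4.1, 31.4]
gripper_width: 0.002
t: 15.0
eef_pos: [0.4358, 0.1984, 0.1078]
tool_rot: [-0.001, 0.246, 0.969, 0.001]
contact_force: [-14.8, -7.2, 51.2]
gripper_width: -0.001
```

```bash
python3 -m jog '0 0 -0.03 0 0 0 0.045;0 0 -0.08 0 0 0 0.045;-0.03 0 -0.12 0 0 0 0.045;-0.07 -0.03 -0.12 0 0 0 0.045;-0.09 -0.07 -0.12 0 0 0 0.045'; python3 -c "
from h import *
from station import eyes
s=eyes.read_camera('side')
cv2.imwrite('pics/s13.png',cv2.resize(s['image'][100:350,180:480,::-1],None,fx=2.6,fy=2.4,interpolation=cv2.INTER_CUBIC))
go(.51,-.377,.22,90)"
```

```text
t: 15.5
eef_pos: [0.4846, 0.0932, 0.226]
tool_rot: [0.003, 0.245, 0.97, 0.001]
contact_force: [0.8, -1.0, -0.3]
gripper_width: 0.53
t 15.55 pos [0.4821 0.0838 0.225 ] jawyaw 61.0 q7 0.87 w 0.525
shift [-0.2475 -0.3896  0.0063] turn [ -0.14   0.13 -28.96]
```

View pics/s13.png

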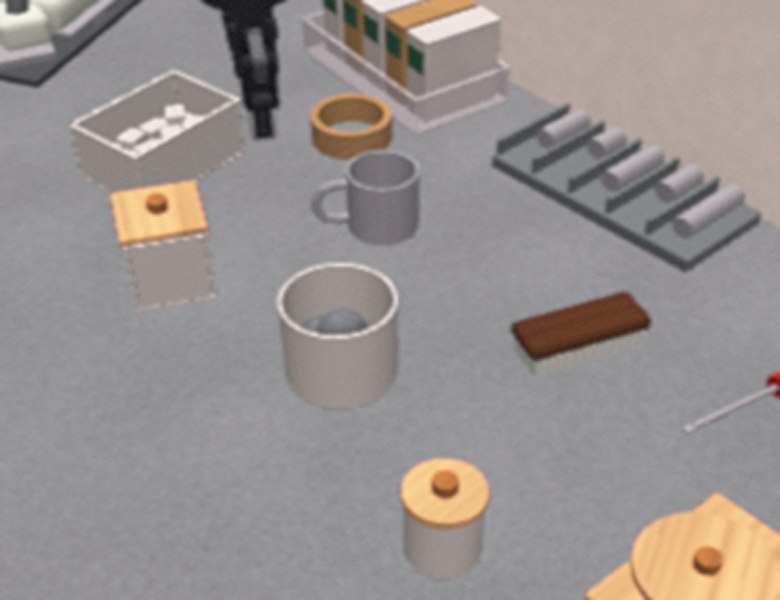

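```bash
python3 -m jog '-0.2475 -0.3896 0.006 0 0 -29 0.045;-0.2475 -0.3896 0.006 0 0 -29 0.045;-0.2475 -0.3896 0.006 0 0 -29 0.045;-0.2475 -0.3896 0.006 0 0 -29 0.045;-0.2475 -0.3896 0.006 0 0 -29 0.045'; python3 -c "
from h import *
go(.51,-.377,.22,90)"
```

```text
t: 16.05
eef_pos: [0.4975, -0.1319, 0.2211]
tool_rot: [0.0, -0.007, 1.0, 0.0]
contact_force: [2.0, -0.1, -0.5]
gripper_width: 0.528
t 16.05 pos [ 0.4975 -0.1319  0.2211] jawyaw 90.8 q7 1.87 w 0.528
shift [-0.009  -0.2452  0.0009] turn [0.04 0.01 0.82]
```

```bash
python3 -m jog '-0.01 -0.2452 0 0 0 0.8 0.045;-0.01 -0.2452 0 0 0 0.8 0.045;-0.01 -0.2452 0 0 0 0.8 0.045;-0.01 -0.2452 0 0 0 0.8 0.045;-0.01 -0.2452 0 0 0 0.8 0.045'; python3 -m jog '0 0 0 0 0 0 0.045;0 0 0 0 0 0 0.045'; python3 -c "
from h import *
from station import eyes
c=eyes.read_camera('wrist')
cv2.imwrite('pics/w14.png',cv2.resize(c['image'][100:320,220:440,::-1],None,fx=2.7,fy=2.7,interpolation=cv2.INTER_CUBIC))
import pickle;pickle.dump(c,open('pics/w14.pkl','wb'))
go(.518,-.377,.22,90)"
```

```text
t: 16.55
eef_pos: [0.5096, -0.3781, 0.2208]
tool_rot: [-0.0, 0.002, 1.0, 0.0]
contact_force: [1.7, 0.3, 0.7]
gripper_width: 0.526
t: 16.75
eef_pos: [0.5092, -0.3771, 0.2205]
tool_rot: [-0.001, 0.004, 1.0, 0.0]
contact_force: [0.2, 1.5, -0.7]
gripper_width: 0.527
t 16.80 pos [ 0.5099 -0.3754  0.2205] jawyaw 89.7 q7 2.35 w 0.531
shift [-0.0082 -0.0015  0.0005] turn [ 0.06 -0.05 -0.26]
```

View pics/w14.png

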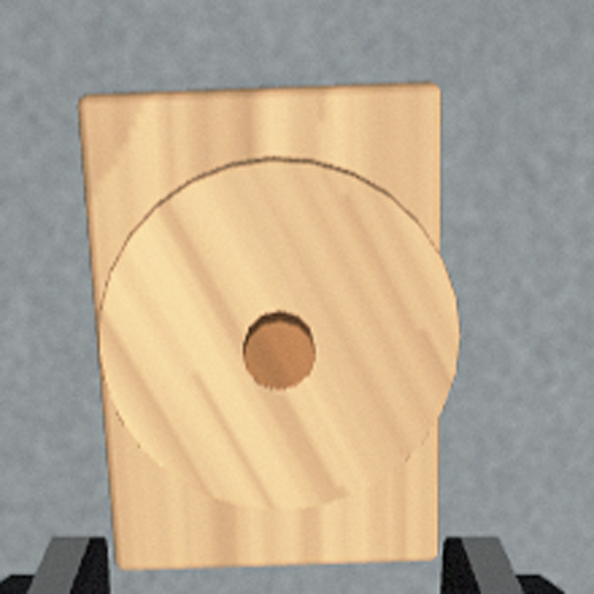

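```bash
python3 -c "
from h import *
import pickle;c=pickle.load(open('pics/w14.pkl','rb'))
f=lambda u,v,z: ray(c,u/2.7+220,v/2.7+100,z)[:2]
print('knob',f(279,353,.061))
print('circle x',f(280,160,.048)[0],f(280,508,.048)[0],'y',f(100,335,.048)[1],f(460,335,.048)[1])
P=np.array([f(*p,.024) for p in [(81,98),(440,84),(438,557),(118,568)]])
print(P,P.mean(0))
for i in range(4):
  d=P[(i+1)%4]-P[i]; print(np.linalg.norm(d),np.degrees(np.arctan2(d[1],d[0])))
go(.519,-.377,.0515,90)
"
```

```text
knob [ 0.51841562 -0.37647675]
circle x 0.4674263957731723 0.5700063690683634 y -0.42741668766069135 -0.32478794661270505
[[ 0.45182077 -0.43311198]
 [ 0.44861413 -0.32951587]
 [ 0.59792255 -0.32494158]
 [ 0.60108644 -0.42930795]] [ 0.52486097 -0.37921934]
0.10364572394625894 91.77292388849798
0.14937847206353821 1.7547924939368473
0.10441431154474767 -88.26359727275937
0.1493141382354949 -178.54013610269686
t 16.80 pos [ 0.5099 -0.3754  0.2205] jawyaw 89.7 q7 2.35 w 0.531
shift [-0.0093 -0.0017  0.169 ] turn [ 0.06 -0.05 -0.26]
```

```bash
python3 -m jog '-0.009 -0.001 0.05 0 0 0 0.045;-0.009 -0.001 0.1 0 0 0 0.045;-0.009 -0.001 0.14 0 0 0 0.045;-0.009 -0.001 0.16 0 0 0 0.045;-0.009 -0.001 0.167 0 0 0 0.045'; python3 -m jog '0 0 0 0 0 0 0.0;0 0 0 0 0 0 0.0;0 0 0 0 0 0 0;0 0 0 0 0 0 0;0 0 0 0 0 0 0' 60;python3 -m jog '0 0 -0.01 0 0 0 0;0 0 -0.03 0 0 0 0;0 0 -0.07 0 0 0 0;0 0 -0.12 0 0 0 0;0 0 -0.17 0 0 0 0'; python3 -c "
from h import *
from station import eyes
c=eyes.read_camera('wrist');cv2.imwrite('pics/w15.png',c['image'][:,:,::-1])
go(.54,-.08,.22,90)"
```

```text
t: 17.3
eef_pos: [0.5183, -0.3736, 0.0514]
tool_rot: [-0.002, 0.001, 1.0, 0.002]
contact_force: [-0.0, 0.4, -0.1]
gripper_width: 0.528
t: 17.8
eef_pos: [0.52, -0.3774, 0.0556]
tool_rot: [0.001, 0.002, 1.0, -0.0]
contact_force: [-0.1, 1.9, 5.8]
gripper_width: 0.173
t: 18.3
eef_pos: [0.518, -0.377, 0.226]
tool_rot: [-0.001, 0.003, 1.0, 0.0]
contact_force: [1.3, -0.3, -2.0]
gripper_width: 0.173
t 18.35 pos [ 0.5214 -0.3804  0.2355] jawyaw 89.7 q7 2.35 w 0.174
shift [-0.0167  0.3006  0.0138] turn [-0.36  0.6  -0.33]
```

View pics/w15.png

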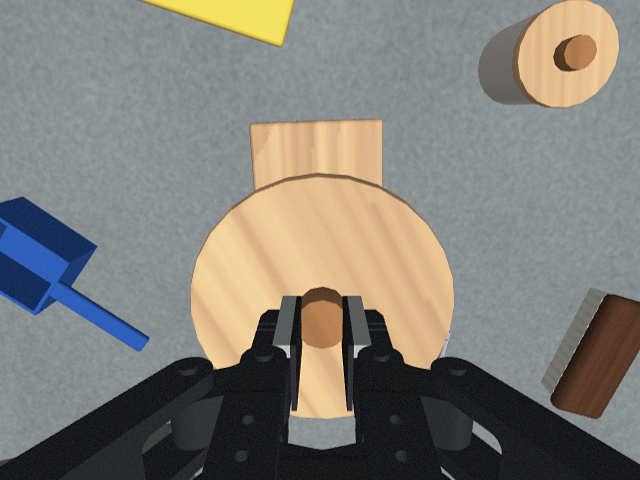

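```bash
python3 -m jog '0 0.25 0 0 0 0 0;0.02 0.25 0 0 0 0 0;0.02 0.25 0 0 0 0 0;0.02 0.25 0 0 0 0 0;0.02 0.25 0 0 0 0 0'; python3 -c "
from h import *
go(.476,-.0105,.17,90)"
```

```text
t: 18.85
eef_pos: [0.4993, -0.1264, 0.2244]
tool_rot: [0.0, 0.002, 1.0, 0.0]
contact_force: [0.8, 0.4, -1.1]
gripper_width: 0.178
t 18.85 pos [ 0.4993 -0.1264  0.2244] jawyaw 89.7 q7 1.85 w 0.178
shift [0.0239 0.1157 0.0544] turn [ 0.01  0.02 -0.28]
```

```bash
python3 -m jog '0.023 0.116 0 0 0 0 0;0.023 0.116 0 0 0 0 0;0.023 0.116 0.02 0 0 0 0;0.023 0.116 0.06 0 0 0 0;0.023 0.116 0.08 0 0 0 0';python3 -m jog '0 0 0 0 0 0 0;0 0 0 0 0 0 0'; python3 -c "
from h import *
from station import eyes
go(.476,-.0105,.111,90)
c=eyes.read_camera('wrist');cv2.imwrite('pics/w16.png',c['image'][:,:,::-1])
c=eyes.read_camera('side');cv2.imwrite('pics/s16.png',c['image'][170:290,230:390,::-1].repeat(4,0).repeat(4,1))
"
```

```text
t: 19.35
eef_pos: [0.4761, -0.011, 0.1424]
tool_rot: [-0.001, 0.001, 1.0, -0.0]
contact_force: [-0.1, -0.4, -0.5]
gripper_width: 0.175
t: 19.55
eef_pos: [0.4778, -0.0124, 0.1447]
tool_rot: [-0.0, 0.003, 1.0, -0.0]
contact_force: [-0.1, 0.5, -0.3]
gripper_width: 0.173
t 19.55 pos [ 0.4778 -0.0124  0.1447] jawyaw 89.7 q7 1.65 w 0.173
shift [0.0018 0.0019 0.0337] turn [-0.02 -0.   -0.3 ]
```

View pics/w16.png

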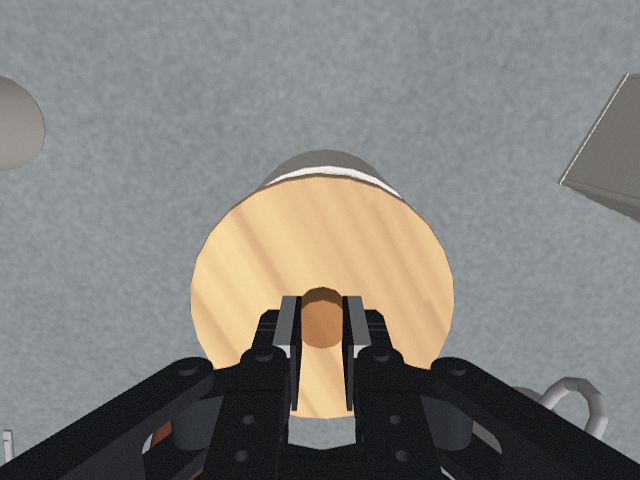

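View pics/s16.png

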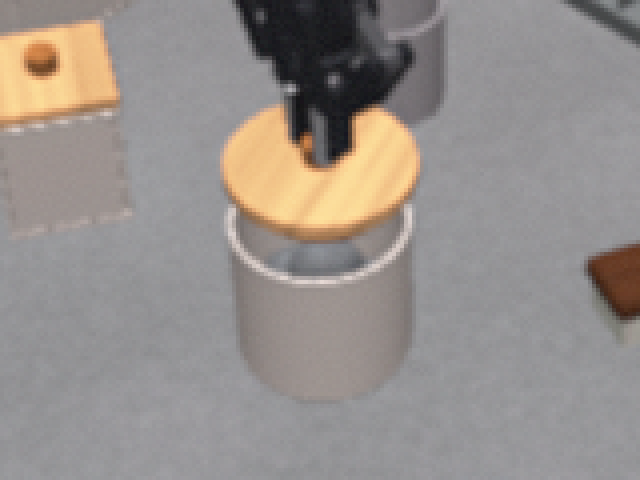

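```bash
python3 -m jog '0.0015 0.0035 0.01 0 0 0 0;0.0015 0.0035 0.02 0 0 0 0;0.0015 0.0035 0.026 0 0 0 0;0.0015 0.0035 0.03 0 0 0 0;0.0015 0.0035 0.032 0 0 0 0'; python3 -c "
from h import *
from station import eyes
go(.476,-.0105,.11,90)
c=eyes.read_camera('wrist');cv2.imwrite('pics/w17.png',c['image'][:,:,::-1])
c=eyes.read_camera('side');cv2.imwrite('pics/s17.png',c['image'][170:290,230:390,::-1].repeat(4,0).repeat(4,1))
"
```

```text
t: 20.15
eef_pos: [0.476, -0.0086, 0.1123]
tool_rot: [-0.001, 0.002, 1.0, 0.0]
contact_force: [-7.9, -0.4, 26.6]
gripper_width: 0.175
t 20.15 pos [ 0.476  -0.0086  0.1123] jawyaw 89.7 q7 1.68 w 0.175
shift [-0.     -0.0019  0.0023] turn [ 0.01 -0.07 -0.27]
```

View pics/s17.png

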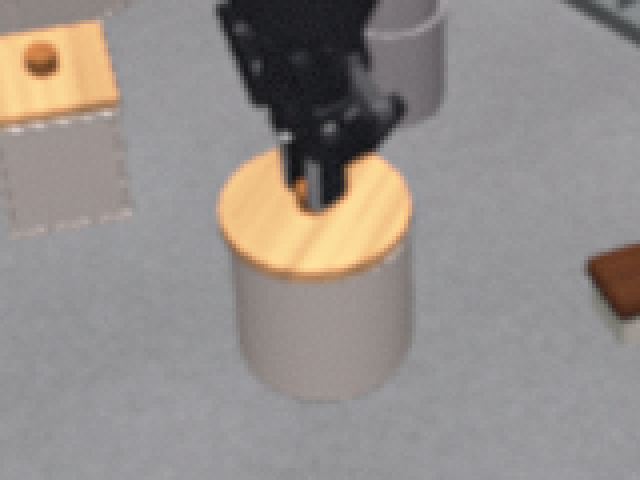

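View pics/w17.png

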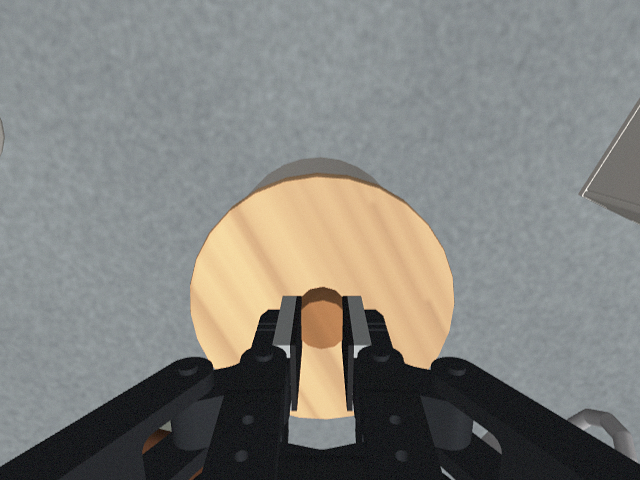

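```bash
python3 -m jog '0 0 -0.001 0 0 0 0;0.001 0 -0.001 0 0 0 0.045;0.001 0 -0.001 0 0 0 0.045;0 0 -0.001 0 0 0 0.045;0 0 -0.001 0 0 0 0.045'; python3 -m jog '0 0 -0.03 0 0 0 0.045;0 0 -0.07 0 0 0 0.045;0 -0.03 -0.1 0 0 0 0.045;-0.04 -0.07 -0.11 0 0 0 0.045;-0.06 -0.11 -0.11 0 0 0 0.045'; python3 -c "
from h import *
from station import eyes
go(.525,-.379,.2,91.6)
s=eyes.read_camera('side')
cv2.imwrite('pics/s18.png',s['image'][170:290,230:390,::-1].repeat(4,0).repeat(4,1))
c=eyes.read_camera('wrist');cv2.imwrite('pics/w18.png',c['image'][:,:,::-1])
print((proj(s,[.476,-.0105,.118])-[230,170])*4)
"
```

```text
t: 20.75
eef_pos: [0.4764, -0.0083, 0.1132]
tool_rot: [0.0, 0.002, 1.0, 0.0]
contact_force: [0.0, 0.1, 0.2]
gripper_width: 0.526
t: 21.25
eef_pos: [0.5378, -0.1164, 0.2256]
tool_rot: [0.003, -0.0, 1.0, 0.001]
contact_force: [1.1, 0.9, 0.3]
gripper_width: 0.525
t 21.25 pos [ 0.5378 -0.1164  0.2256] jawyaw 90.0 q7 1.86 w 0.525
shift [ 0.013  -0.2626  0.0251] turn [ 0.09  0.32 -1.59]
[[315.98939963 185.49996202]]
```

View pics/s18.png

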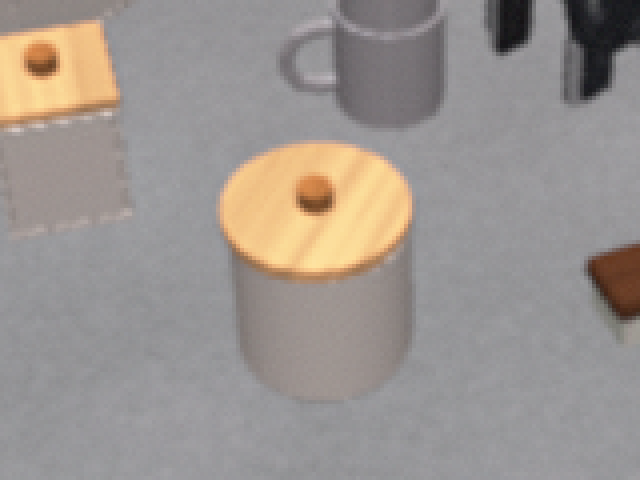

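View pics/w18.png

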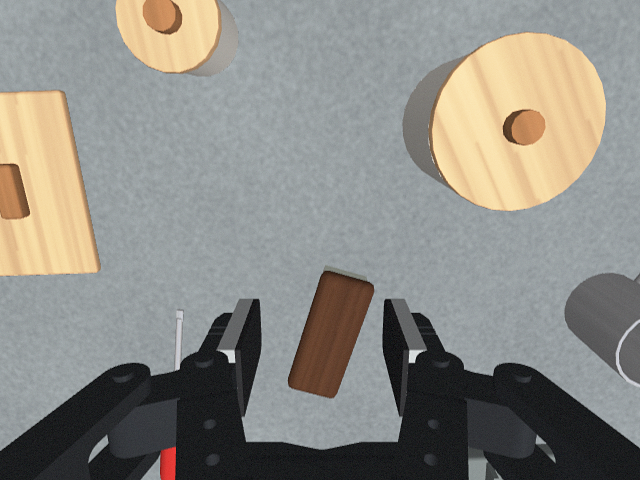

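```bash
python3 -m jog '0.013 -0.24 0.015 0 0 -1.6 0.045;0.013 -0.24 0.015 0 0 -1.6 0.045;0.013 -0.2626 0.015 0 0 -1.6 0.045;0.013 -0.2626 0.015 0 0 -1.6 0.045;0.013 -0.2626 0.015 0 0 -1.6 0.045'; python3 -m jog '0 -0.013 0.01 0 0 0 0.045;0 -0.013 0.01 0 0 0 0.045;0 -0.013 0.01 0 0 0 0.045'; python3 -c "
from h import *
from station import eyes
c=eyes.read_camera('wrist')
cv2.imwrite('pics/w19.png',cv2.resize(c['image'][60:340,180:460,::-1],None,fx=2,fy=2,interpolation=cv2.INTER_CUBIC))
import pickle;pickle.dump(c,open('pics/w19.pkl','wb'))
go(.525,-.379,.2,91.6)"
```

```text
t: 21.85
eef_pos: [0.5212, -0.3678, 0.2085]
tool_rot: [-0.0, -0.012, 1.0, 0.0]
contact_force: [1.2, 0.3, 0.3]
gripper_width: 0.524
t: 22.15
eef_pos: [0.5218, -0.3779, 0.1981]
tool_rot: [-0.001, -0.012, 1.0, 0.001]
contact_force: [0.7, 1.1, 1.0]
gripper_width: 0.527
t 22.20 pos [ 0.5224 -0.3773  0.1985] jawyaw 91.5 q7 2.40 w 0.529
shift [-0.0026 -0.0018 -0.0015] turn [ 0.09 -0.02 -0.13]
```

View pics/w19.png

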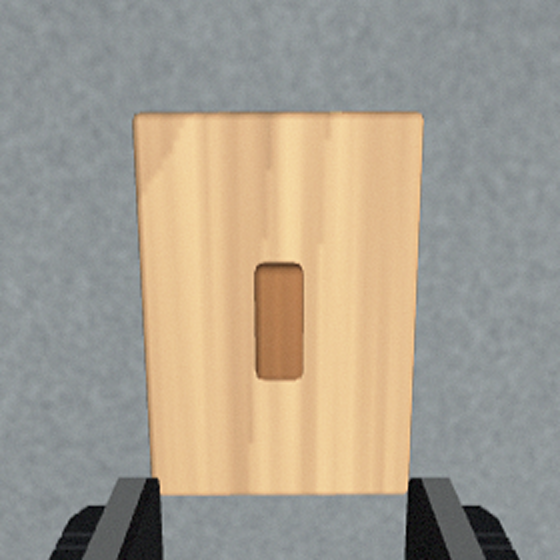

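```bash
python3 -c "
from h import *
import pickle;c=pickle.load(open('pics/w19.pkl','rb'))
f=lambda u,v,z: ray(c,u/2+180,v/2+60,z)[:2]
print('bar',f(279.5,267,.037),f(279.5,380,.037),f(279.5,322,.037))
P=np.array([f(*p,.024) for p in [(134,114),(424,114),(409,493),(152,493)]]);print(P.mean(0),P)
go(.525,-.379,.029,91.6)
"
```

```text
bar [ 0.50349257 -0.38002082] [ 0.54663425 -0.37901454] [ 0.52406362 -0.379541  ]
[ 0.52496193 -0.37939731] [[ 0.45155328 -0.43358064]
 [ 0.44900157 -0.32928915]
 [ 0.59842207 -0.32461166]
 [ 0.60087079 -0.43010777]]
t 22.20 pos [ 0.5224 -0.3773  0.1985] jawyaw 91.5 q7 2.40 w 0.529
shift [-0.0026 -0.0021  0.1695] turn [ 0.09 -0.02 -0.13]
```

```bash
python3 -m jog '-0.0025 -0.002 0.05 0 0 0 0.045;-0.0025 -0.002 0.1 0 0 0 0.045;-0.0025 -0.002 0.14 0 0 0 0.045;-0.0025 -0.002 0.16 0 0 0 0.045;-0.0025 -0.002 0.168 0 0 0 0.045'; python3 -m jog '0 0 0 0 0 0 0.0;0 0 0 0 0 0 0.0;0 0 0 0 0 0 0;0 0 0 0 0 0 0;0 0 0 0 0 0 0' 70;python3 -m jog '0 0 -0.01 0 0 0 0;0 0 -0.03 0 0 0 0;0 0 -0.07 0 0 0 0;0 0 -0.12 0 0 0 0;0 0 -0.17 0 0 0 0'; python3 -m jog '0 0 -0.03 0 0 0 0;0 0 -0.03 0 0 0 0'; python3 -c "
from h import *
from station import eyes
c=eyes.read_camera('wrist');cv2.imwrite('pics/w20.png',c['image'][:,:,::-1])
go(.54,-.08,.22,90)"
```

```text
t: 22.7
eef_pos: [0.5242, -0.3779, 0.0287]
tool_rot: [-0.001, -0.013, 1.0, 0.002]
contact_force: [-1.1, 0.2, 0.2]
gripper_width: 0.525
t: 23.2
eef_pos: [0.5255, -0.3815, 0.0326]
tool_rot: [0.001, -0.012, 1.0, -0.0]
contact_force: [0.0, 2.5, 6.5]
gripper_width: 0.185
t: 23.7
eef_pos: [0.5233, -0.3813, 0.2028]
tool_rot: [-0.001, -0.011, 1.0, 0.0]
contact_force: [1.0, -0.5, -1.6]
gripper_width: 0.174
t: 23.9
eef_pos: [0.5258, -0.3838, 0.237]
tool_rot: [0.004, -0.011, 1.0, -0.003]
contact_force: [0.5, 0.4, -2.2]
gripper_width: 0.176
t 23.95 pos [ 0.5248 -0.3825  0.2339] jawyaw 91.3 q7 2.39 w 0.178
shift [-0.022   0.3021  0.0132] turn [-0.14  0.26  1.31]
```

View pics/w20.png

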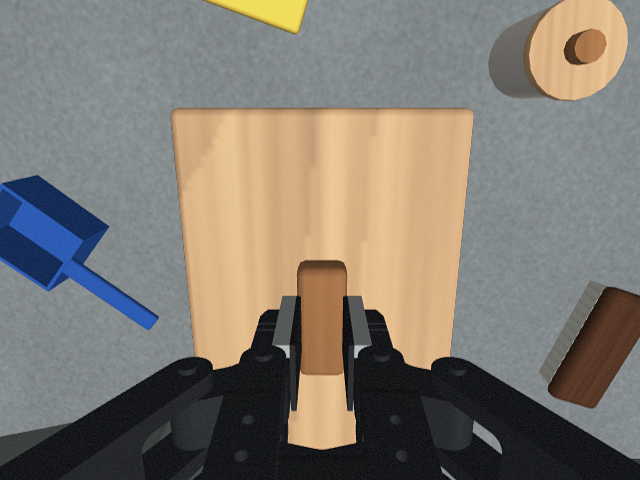

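```bash
python3 -m jog '-0.01 0.25 0 0 0 -5 0;-0.01 0.25 0 0 0 -5 0;-0.01 0.25 0 0 0 -5 0;-0.01 0.25 0 0 0 -5 0;-0.01 0.25 0 0 0 -5 0'; python3 -m jog '0.0 0.25 0 0 0 -4 0;0.0 0.25 0 0 0 -4 0;0.0 0.25 0 0 0 -4 0;0.0 0.25 0 0 0 -4 0;0.0 0.25 0 0 0 -4 0'; python3 -c "
from h import *
go(.538,.379,.2,100.6)"
```

```text
t: 24.45
eef_pos: [0.5268, -0.1292, 0.2294]
tool_rot: [-0.001, -0.055, 0.998, 0.0]
contact_force: [0.1, 0.7, -1.3]
gripper_width: 0.179
t: 24.95
eef_pos: [0.499, 0.1187, 0.2297]
tool_rot: [-0.001, -0.09, 0.996, -0.0]
contact_force: [1.3, -0.2, -1.2]
gripper_width: 0.177
t 24.95 pos [0.499  0.1187 0.2297] jawyaw 100.3 q7 1.51 w 0.177
shift [-0.0852  0.2491  0.0294] turn [-0.03 -0.13 -0.26]
```

```bash
python3 -m jog '-0.145 0.238 0 0 0 -0.3 0;-0.145 0.238 0 0 0 -0.3 0;-0.145 0.238 0 0 0 -0.3 0;-0.145 0.238 0 0 0 -0.3 0;-0.145 0.238 0 0 0 -0.3 0';  python3 -m jog '-0.017 0.029 0 0 0 0 0;-0.017 0.029 0 0 0 0 0;-0.017 0.029 0 0 0 0 0'; python3 -c "
from h import *
from station import eyes
go(.538,.379,.2,100.6)
c=eyes.read_camera('wrist');cv2.imwrite('pics/w21.png',c['image'][:,:,::-1])
import pickle;pickle.dump(c,open('pics/w21.pkl','wb'))
"
```

```text
t: 25.45
eef_pos: [0.5897, 0.3518, 0.2289]
tool_rot: [-0.001, -0.093, 0.996, -0.001]
contact_force: [0.8, -1.0, -0.6]
gripper_width: 0.179
t: 25.75
eef_pos: [0.6006, 0.382, 0.2284]
tool_rot: [-0.002, -0.093, 0.996, -0.001]
contact_force: [-0.8, -1.8, -1.6]
gripper_width: 0.178
t 25.75 pos [0.6006 0.382  0.2284] jawyaw 100.7 q7 1.25 w 0.178
shift [0.0619 0.0087 0.0286] turn [-0.13 -0.19  0.11]
```

View pics/w21.png

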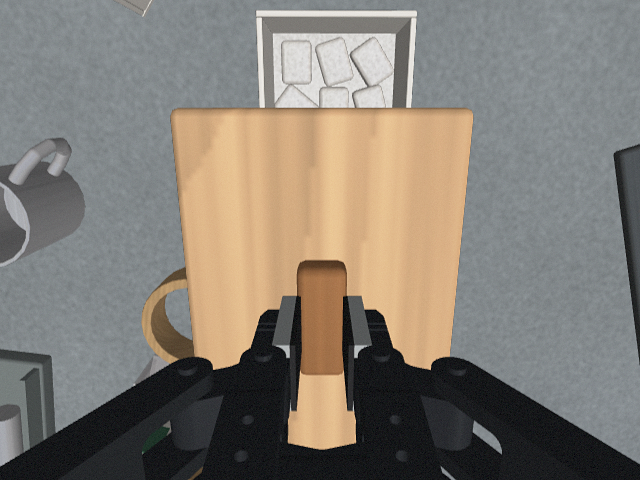

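```bash
python3 -c "
from h import *
import pickle;c=pickle.load(open('pics/w21.pkl','rb'))
A,B=ray(c,256.5,12,.075),ray(c,417,11,.075);d=B-A;L=np.linalg.norm(d);a=np.arctan2(d[1],d[0]);print(A,B,L,np.degrees(a))
n=np.array([np.sin(a),-np.cos(a),0]);print('ctr',(A+B)/2+n*.074)
z=.2284-.008
P=ray(c,173,110,z),ray(c,472,110,z);d=P[1]-P[0];a=np.arctan2(d[1],d[0]);print(P,np.linalg.norm(d),np.degrees(a))
n=np.array([np.sin(a),-np.cos(a),0]);print('lid',(P[0]+P[1])/2+n*.076)
go(.538,.379,.12,100.6)
"
```

```text
[0.47495598 0.31566082 0.075     ] [0.45561273 0.41485595 0.075     ] 0.1010635154660444 101.0343159617993
ctr [0.5379163  0.37942176 0.075     ]
(array([0.5359334, 0.3174831, 0.2204   ]), array([0.51693914, 0.41773214, 0.2204    ])) 0.10203260696668104 100.72869790352235
lid [0.60110777 0.38175568 0.2204    ]
t 25.80 pos [0.601  0.3806 0.2291] jawyaw 100.6 q7 1.25 w 0.176
shift [0.0619 0.0103 0.1092] turn [-0.14 -0.15  0.  ]
```

```bash
python3 -m jog '0.062 0.0105 0 0 0 -0.3 0;0.062 0.0105 0 0 0 -0.3 0;0.062 0.0105 0.04 0 0 -0.3 0;0.062 0.0105 0.08 0 0 -0.3 0;0.062 0.0105 0.105 0 0 -0.3 0'; python3 -m jog '0 0 0 0 0 0 0;0 0 0 0 0 0 0'; python3 -c "
from h import *
from station import eyes
go(.538,.3792,.0925,100.8)
c=eyes.read_camera('wrist');cv2.imwrite('pics/w22.png',c['image'][:,:,::-1])
c=eyes.read_camera('side');cv2.imwrite('pics/s22.png',c['image'][90:220,170:330,::-1].repeat(4,0).repeat(4,1))
"
```

```text
t: 26.3
eef_pos: [0.5373, 0.3784, 0.1235]
tool_rot: [-0.001, -0.095, 0.996, -0.001]
contact_force: [-0.4, 0.2, -1.7]
gripper_width: 0.176
t: 26.5
eef_pos: [0.5391, 0.3799, 0.1266]
tool_rot: [0.0, -0.095, 0.996, -0.0]
contact_force: [1.7, -0.7, -1.3]
gripper_width: 0.176
t 26.50 pos [0.5391 0.3799 0.1266] jawyaw 100.9 q7 1.23 w 0.176
shift [ 0.0013 -0.0005  0.0341] turn [-0.02  0.    0.06]
```

View pics/w22.png

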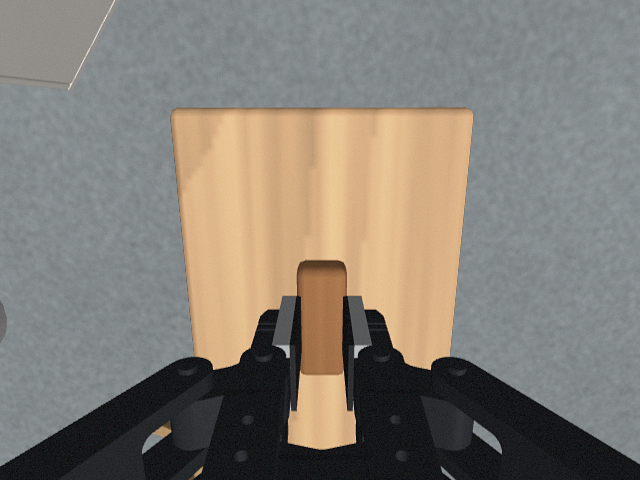

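View pics/s22.png

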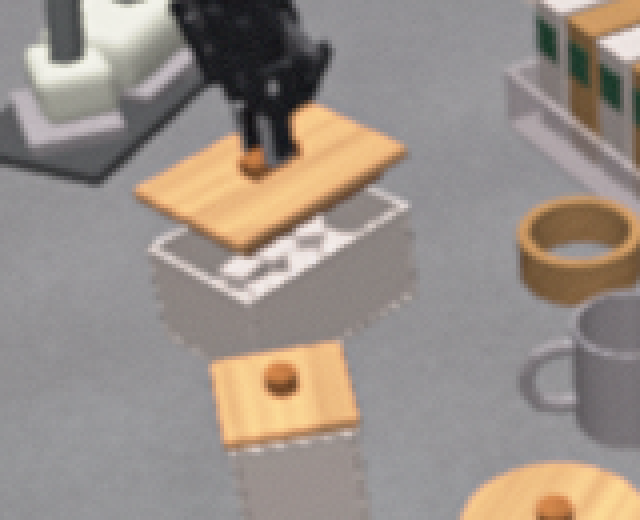

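Aligned in the side view, with the lid about 25 mm above the mouth. Lowering.

```bash
python3 -m jog '0.001 -0.0005 0.01 0 0 0 0;0.001 -0.0005 0.02 0 0 0 0;0.001 -0.0005 0.026 0 0 0 0;0.001 -0.0005 0.03 0 0 0 0;0.001 -0.0005 0.032 0 0 0 0'; python3 -c "
from h import *
from station import eyes
go(.538,.3792,.0925,100.8)
c=eyes.read_camera('side');cv2.imwrite('pics/s23.png',c['image'][90:220,170:330,::-1].repeat(4,0).repeat(4,1))
"
```

```text
t: 27.1
eef_pos: [0.5375, 0.3802, 0.0934]
tool_rot: [-0.001, -0.095, 0.995, -0.0]
contact_force: [-5.4, -3.0, 11.4]
gripper_width: 0.175
t 27.10 pos [0.5375 0.3802 0.0934] jawyaw 101.0 q7 1.24 w 0.175
shift [-0.0003 -0.001   0.0009] turn [-0.03 -0.07  0.15]
```

View pics/s23.png

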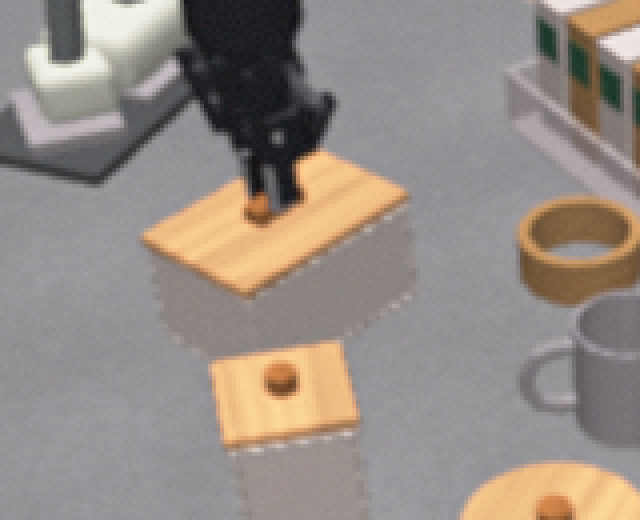

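```bash
python3 -m jog '0 0 0.001 0 0 0 0;0 0 0.001 0 0 0 0;0 0 0.001 0 0 0 0.045;0 0 0 0 0 0 0.045;0 0 0 0 0 0 0.045'; python3 -m jog '0 0 -0.03 0 0 0 0.045;0 0 -0.08 0 0 0 0.045;0 0 -0.11 0 0 0 0.045;-0.06 0 -0.12 0 0 0 0.045;-0.1 0 -0.12 0 0 0 0.045'; python3 -c "
from h import *
from station import eyes
go(.535,.3794,.2,100.8)
s=eyes.read_camera('side');cv2.imwrite('pics/s24.png',s['image'][90:220,170:330,::-1].repeat(4,0).repeat(4,1))
print((proj(s,[.538,.3794,.098])-[170,90])*4)
c=eyes.read_camera('wrist');cv2.imwrite('pics/w24.png',c['image'][:,:,::-1])
"
```

```text
t: 27.65
eef_pos: [0.5381, 0.3806, 0.094]
tool_rot: [0.0, -0.095, 0.995, 0.0]
contact_force: [0.7, -0.6, 0.6]
gripper_width: 0.53
t: 28.15
eef_pos: [0.6363, 0.401, 0.2173]
tool_rot: [0.002, -0.097, 0.995, 0.002]
contact_force: [0.4, 0.3, 0.8]
gripper_width: 0.529
t 28.15 pos [0.6363 0.401  0.2173] jawyaw 101.1 q7 1.28 w 0.529
shift [ 0.1036 -0.0018  0.0169] turn [0.18 0.2  0.29]
[[272.87048671 194.33210382]]
```

View pics/s24.png

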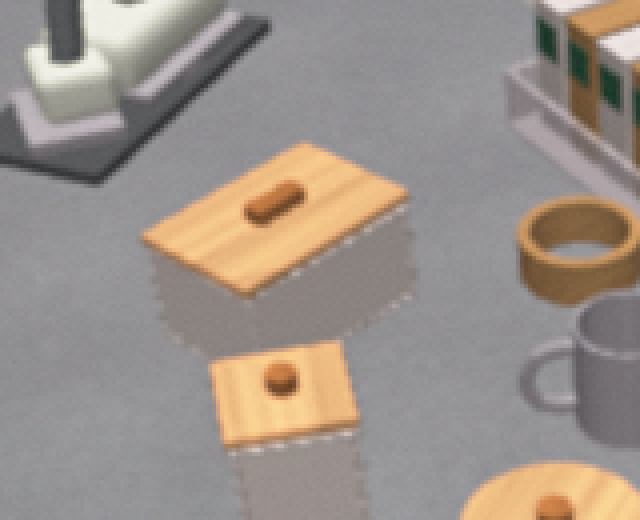

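View pics/w24.png

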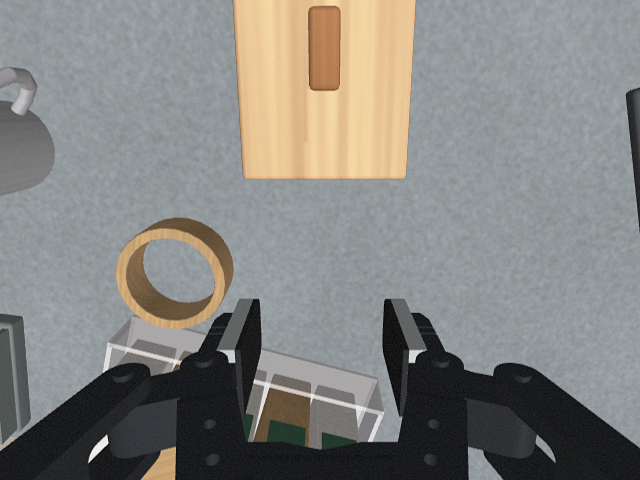

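```bash
python3 -m jog '0.1 0.2 0 0 0 0 0.045;0.1 0.2 0 0 0 0 0.045;0.1 0.2 0 0 0 0 0.045;0.1 0.2 0 0 0 0 0.045;0.1 0.2 0 0 0 0 0.045'; python3 -m jog '0.12 0.15 0 0 0 0 0.045;0.12 0.15 0 0 0 0 0.045;0.12 0.15 0 0 0 0 0.045;0.12 0.15 0 0 0 0 0.045;0.12 0.15 0 0 0 0 0.045'; python3 -c "
from h import *
from station import eyes
t=eyes.read_camera('top');s=eyes.read_camera('side')
for im,n in((t,'t25'),(s,'s25')): cv2.imwrite('pics/%s.png'%n,im['image'][:,:,::-1])
for im,n in((t,'t'),(s,'s')):
  hsv=cv2.cvtColor(im['image'],cv2.COLOR_RGB2HSV)
  m=cv2.inRange(hsv,(5,115,50),(18,255,255))
  k,l,st,ce=cv2.connectedComponentsWithStats(m)
  for name,p in dict(small=(.409,-.222,.093),square=(.432,.1975,.108),large=(.476,-.0105,.118),oblong=(.538,.3794,.098)).items():
    u=proj(im,p)[0]; i=[j for j in range(1,k) if st[j,4]>15 and np.linalg.norm(ce[j]-u)<12]
    print(n,name,u.round(1),[(ce[j].round(1),st[j,4],ray(im,*ce[j],p[2]).round(4)) for j in i])
go(.5,.5,.2)
"
```

```text
t: 28.75
eef_pos: [0.4932, 0.5822, 0.2132]
tool_rot: [-0.002, -0.099, 0.995, 0.001]
contact_force: [0.5, 0.6, -0.3]
gripper_width: 0.527
t: 29.25
eef_pos: [0.3424, 0.7071, 0.2128]
tool_rot: [-0.003, -0.101, 0.995, 0.002]
contact_force: [-0.8, 0.0, -0.0]
gripper_width: 0.526
t small [397.  272.4] [(array([395.5, 273.4]), np.int32(395), array([ 0.4067, -0.218 ,  0.093 ]))]
t square [235.1 269.1] [(array([235.7, 270.2]), np.int32(843), array([0.4289, 0.1959, 0.108 ]))]
t large [314.9 248.5] [(array([314.6, 250.3]), np.int32(1131), array([ 0.4713, -0.0094,  0.118 ]))]
t oblong [166.9 232.6] [(array([169.1, 234.7]), np.int32(2078), array([0.5321, 0.3734, 0.098 ]))]
s small [351.2 299.7] [(array([350.9, 301.5]), np.int32(151), array([ 0.4058, -0.2248,  0.093 ]))]
s square [240.1 182.9] [(array([248.3, 190.2]), np.int32(188), array([0.4317, 0.1614, 0.108 ])), (array([239.7, 184.5]), np.int32(93), array([0.428 , 0.1929, 0.108 ]))]
s large [309.  216.4] [(array([305.2, 215.5]), np.int32(239), array([ 0.4716, -0.003 ,  0.118 ]))]
s oblong [238.2 138.6] [(array([237.5, 144.9]), np.int32(618), array([0.5202, 0.3542, 0.098 ]))]
t 29.35 pos [0.3506 0.702  0.2133] jawyaw 101.1 q7 0.72 w 0.529
shift [-0.1075 -0.227   0.0133] turn [-0.02 -0.04 -0.  ]
```

View pics/t25.png

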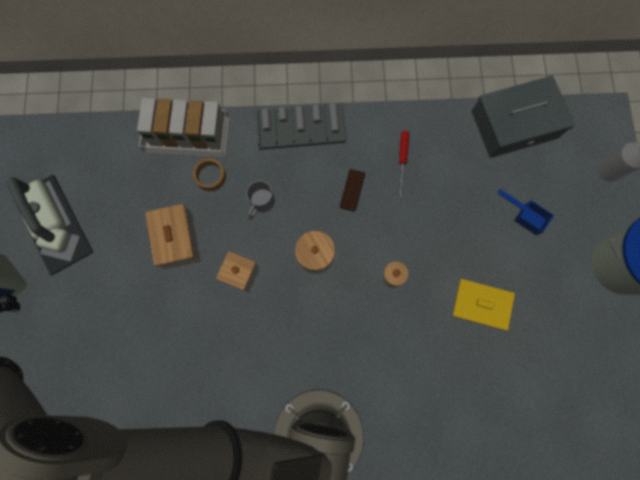

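View pics/s25.png

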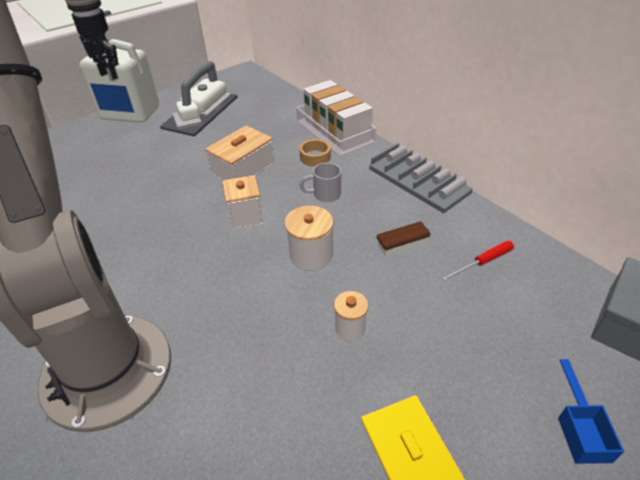

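```bash
python3 -c "
from h import *
from station import eyes
t=eyes.read_camera('top')
for n,u,v,z,c in(('small',395.5,273.4,.08,(.409,-.2219)),('square',235.7,270.2,.095,(.432,.1977)),('large',314.6,250.3,.105,(.476,-.0105)),('oblong',169.1,234.7,.085,(.538,.379))):
  p=ray(t,u,v,z)[:2];print(n,p.round(4),((p-c)*1000).round(1))
"
```

```text
small [ 0.4082 -0.2201] [-0.8  1.8]
square [0.431  0.1981] [-1.   0.4]
large [ 0.4738 -0.0095] [-2.2  1. ]
oblong [0.5352 0.3776] [-2.8 -1.4]
```

```bash
python3 -c "
from station import workorder; print(workorder.hand_in())"
```

```text
the job is handed in; nothing more can be done
None
```

I took the pile apart from the top and put all four lids on their own canisters, then handed the job in at about 29 s of robot time. It reports no verdict, so what follows is from my own checks.

- **Centring:** the last top picture puts the lids' boards within about 3 mm of the canister centres I measured before placing: small 2.0, square 1.1, large 2.4, oblong 3.1 mm. The limit is 8 mm.
- **Height:**
  - The square lid met the shut fingers at 0.108 m on top of its knob, the seated height.
  - The large and oblong lids pushed back (27 N and 11 N) at gripper heights matching their seated boards.
  - The small lid was judged only from the side picture, with no rim showing.
- **Rest of the scene:** in the last pictures the canisters, mug and brush stand where they were. The arm was clear of everything and the yellow look-alike was not touched.

**Doubtful signs:**
- A thin strip of rim showed beside the large lid in a wrist picture. I put it down to play in the mouth.
- A strip also showed under the square lid in the side view, where my edge prediction was about 3 mm off. That is why I pressed on the knob. I pushed somewhat harder than needed, up to 51 N, but it did not sink further.

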